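Stand a block in the jig and hold the clamp lever

TASK

Stand the dark brown wooden block upright on one of its short ends in the clamping jig, centred in the gap between the rubber pad and the blue fence with its wide faces towards them, and let go so that it stands there by itself. Then press the jig's red lever paddle down until its pointer is in the green band and the pad clamps the block flush against the fence, and finish while still holding the lever there. Leave the pale block and the other things on the bench alone.

Things in the scene. Friction and masses are not known exactly. Their poses are not given: they have to be found in the camera images.
- dark_block: Dark brown hardwood block, 110 (x) x 50 (y) x 22 (z) mm, 0.07 to 0.12 kg. Starts lying flat, its underside 25 mm above the bench, centred on a fixed grey bearer (80 x 32 x 25 mm, parallel to it), so it overhangs the bearer by 9 mm at the long sides and 15 mm at the ends. Origin: centre of its starting underside. Either short end may become the foot.
- dark_block_center (a point): Centre of the dark block's volume; same axes as the block.
- pale_block: Pale wooden block of the same size and axes, lying flat on a second such bearer; a bystander. Which block lies nearer the robot varies.
- jig: Fixed clamping jig. Origin on the bench, under where the block's centre stands when clamped; z up; x away from the robot at yaw 0. In its frame (mm): wooden base 12 thick, x -180 to 40, y -180 to 60, on which the block stands (its centre then at z 67). Grey clamp housing: x -105 to -65, y -100 to 30, top at z 62. Lever pivot, axis along y: x -60, y -120, z 65; brackets around it up to z 78
- gap (a point): On the jig's base (12 mm above the bench), in the middle of the 38 mm wide gap between the pad (lever up) and the fence, at x -8 mm, y 0 in the jig's frame: the 22 mm thick block stands here with 8 mm free on each side. Axes as the jig's
- fence (a point): Middle of the blue fence's face, which looks to the jig's -x: at x 11, y 0, z 42 mm in the jig's frame. The fence is 18 mm thick, 40 mm wide along y, and its top is 72 mm above the bench
- gauge (a point): Middle of the green band (10 mm high) on the white gauge plate: x -122, y -162, z 65 mm in the jig's frame. The plate is upright, 30 mm wide along y, 4 mm thick, top 102 mm above the bench, white above and red below the band; the lever's black pointer passes in front of it
- lever (a joint): Lever angle, rad: 0 fully up (rest), grows as pressed; 0.46 is level, pointer mid green; green band 0.38 to 0.54; hard stop 0.70; springs back up. Drives the pad towards the fence 5 mm per 0.1 rad; pad meets a flush block at 0.32 rad, then yields on its own spring (2 N preload, 0.8 N/mm). Holding 0.46 takes about 9 N down on the paddle. Lever points to the jig's -x
- paddle_top (a point): Centre of the upper face of the red paddle (42 x 42 mm, 14 mm thick), which is carried on the lever 100 mm from its pivot; it turns with the lever. With the lever level (0.46) this point is at x -160, y -120, z 72 mm in the jig's frame; with the lever up at x -146, y -120, z 116.
- saw: Back saw with a wooden handle lying on its side, about 400 mm long; a bystander.
- mallet: Wooden mallet; a bystander.
- try_square: Try square, wooden stock and steel blade, 170 mm; a bystander.
- glue_bottle: White bottle with a red cap, 60 mm wide, 150 mm tall; a bystander.
- cork_block: Cork sanding block, 110 x 65 x 30 mm; a bystander.
- pencil_mug: Empty blue mug, 80 mm wide, 100 mm tall; a bystander.
- pad: The rubber pad of the clamp, 28 mm in diameter; its origin is on its axis, 31 mm behind its pressing face, x towards the fence. At rest the face is at x -27, y 0, z 45 mm in the frame of the jig.
Mind the look-alikes: they are no part of the job. What is shaped like the dark_block but pink or turquoise is not meant.

How it is judged:
On the way:
1. the dark block stands upright on a short end in the jig's gap, let go, with the lever still up (x of dark_block_center in the frame of jig between -0.026 and 0.006 m and y of dark_block_center in the frame of jig between -0.018 and 0.018 m and z of dark_block_center in the frame of jig between 0.06 and 0.074 m and angle between the x axis of dark_block and the z axis of jig, either way round below 0.12 rad and angle between the z axis of dark_block and the x axis of jig, either way round below 0.2 rad and contact force between each of the fingers, the arm and dark_block below 0.1 N and value of joint lever below 0.12 rad and linear speed of dark_block below 0.02 m/s), for 0.2 s.
At the end, for the whole second after the job is handed in: Robot pushes the lever with over 2 N and keeps it at 0.37 to 0.55 rad; the pad presses the block with over 2 N onto the fence; block on a short end on the base, centre within 6 mm along jig x and 18 mm along y, upright within 0.12 rad, square within 0.2, still, untouched by the robot (x of dark_block_center in the frame of jig between -0.006 and 0.006 m and y of dark_block_center in the frame of jig between -0.018 and 0.018 m and z of dark_block_center in the frame of jig between 0.06 and 0.074 m and angle between the x axis of dark_block and the z axis of jig, either way round below 0.12 rad and angle between the z axis of dark_block and the x axis of jig, either way round below 0.2 rad and contact force between each of the fingers, the arm and dark_block below 0.1 N and value of joint lever between 0.37 and 0.55 rad and contact force between pad and dark_block above 2 N and contact force between jig and dark_block above 1 N and contact force between any of the fingers, the arm and lever above 2 N and linear speed of dark_block below 0.02 m/s); the arm keeps its last pose, push and grip.
It fails at once if a bystander is moved more than 25 mm (distance of any of pale_block, saw, mallet, try_square, glue_bottle, cork_block, pencil_mug from where it was at the start of the episode above 0.025 m).
It also fails if it takes over 69 s, if anything falls off the work surface, if the arm or the gripper's body presses on something with over 40 N, if the wrist force passes 120 N, or if a joint passes its speed limit or range.

ROBOT

A 7-joint arm with a two-finger parallel gripper is mounted at the origin on the work surface. World frame = base frame: x ahead of the robot, y to its left, z up, the work surface at z = 0. Lengths are in m, angles in rad, forces in N, time in s.
With the tool pointing down it reaches from about 0.35 to 0.9 m from the base axis. Payload 7.2 kg.
Tool frame: the origin (TCP) lies at the very end of the fingers, on their centre line; the grasp point (between the pads) lies 19 mm behind it; z points along the fingers, x is the direction in which the jaws open and shut, and the axes are right-handed (so a half turn about z gives the same grasp; the last joint's range is limited). The gripper opens to 85 mm and grips with 20 to 120 N. Pads are 22 mm wide; open, the fingers measure 114 mm over their backs; the gripper's body (76 mm by 85 mm) begins 54 mm behind the grasp point. The pads swing forward as they close: fully open they stand 13 mm farther back than shut.
Start: joints at [1.071, 0.411, -0.013, 1.596, 0.006, 1.134, -0.082], TCP at [0.262, -0.568, 0.231] pointing down, gripper open.
Joint ranges: [-2.95, 2.95], [-0.29, 1.99], [-1.47, 1.44], [0.14, 2.54], [-1.03, 4.17], [0.13, 1.85], [-2.86, 2.86]. Speed limits (rad/s): [2.39, 2.39, 3.01, 3.01, 3.14, 3.14, 3.14].

INTERFACE

Orientations are given as a unit quaternion [x, y, z, w].
In Python, from station import * gives the robot as it stands. The module is installed in compiled form; this text tells all that it offers.
- The arm moves only by the tool drive_tool, never from a script. Its argument "series" is a list of rows, each an object of numbers: "wx", "wy", "wz": the turn, a rotation vector about the tool's x, y, z in degrees; "x", "y", "z": the shift along the tool's x, y, z in m; "hand": the opening, from 0 (shut) to 1 (fully open). A call has 1 to 20 rows; each row is the pose to reach, as a shift and turn from the pose commanded when the call began, along the tool's axes at that moment; what a row does not reach only later rows make up. A row lasts 1/10 s, in which the tool goes at most 50 mm and 8.59 degrees, less where a joint would pass 70% of its speed; a pose out of reach is approached as far as the arm can. A call with a gripper value outside its range is refused whole. The fingers move at their own pace and stop on an object; "grip_force" is the grip in N (left out, the last holds). Time passes only in rows, so rows that repeat a pose let the fingers close. It gives the time, the measured TCP pose, the force and the opening at its end, in the units of the state.
- sense(): the state, without advancing time (a new reading comes with each control period).
- grab_frame(name): name is "side" or "top" or "wrist"; returns (picture, depth): 480x640x3 uint8, blue, green, red; 480x640 float32, m along the optical axis (not along the pixel's ray), 0 where there is no reading.
- calibration(name): a dict with "intrinsics" (3x3 intrinsics, pixels), "k1" (the pictures are not rectified: a ray, as slopes to the right and down, at radius r is drawn at 1 + k1 r^2 times it, then the intrinsics apply), "position" and "orientation" of the camera in the world; the wrist camera has in their place "tool_from_camera" (4x4, takes a point from camera to tool coordinates, whose origin is the TCP and whose axes are the tool frame's). Camera axes: x right, y down, z forward; pixel columns grow to the right and rows downward; lengths in m; the calibration is good to about 2 mm. A picture is of the moment at which its call begins: read the wrist's pose just before it. calibration takes no time and is no camera call.
- close_job(): hands the job in, once; it reports no verdict.
The state is a dict: "time_s": time; "qpos": joint angles; "qvel": joint speeds; "tau": joint torques, N m; "ee_pos": TCP position; "eef_rot": TCP orientation; "contact_force": force on the tool from outside, world axes, zero at the start; "moment": the same for the moment, N m; "gripper_width": finger opening in m.
Only numpy, scipy, OpenCV 4.12 (cv2) and the standard library are available. Lean on these libraries where they do the work, as an engineer would, in place of code of your own. Each camera call takes 0.05 s, during which the arm holds its last target.

## Working session

There is one attempt and no reset: what is moved stays moved. The work goes in short steps, Python scripts to look and compute and a tool call to move; the robot and the scene stay as the last step left them, time stands still between calls to the robot, and variables do not carry over. Pictures are saved under pics/ and viewed, and the job is handed in when it is done.

Besides the shell and the picture viewer there is one more tool, called after "Request:" by a JSON object that holds its "name" and its "arguments". drive_tool: Moves the arm, as the interface text tells. Its arguments: {"type":"object","properties":{"series":{"type":"array"},"grip_force":{"type":"number"}},"required":["series"]}

```bash
mkdir -p pics; python3 - <<'E'
from station import *
import cv2
s=sense();print({k:s[k] for k in('time_s','ee_pos','eef_rot','contact_force','gripper_width')})
for n in('side','top','wrist'):
    p,d=grab_frame(n);cv2.imwrite(f'pics/{n}0.png',p)
    import numpy as np
    np.savez(f'pics/{n}0.npz',p=p,d=d)
    print(n,calibration(n))
E
```

```text
{'time_s': 0.0, 'ee_pos': array([ 0.26133507, -0.56721498,  0.23047834]), 'eef_rot': array([ 8.42166746e-01, -5.39216616e-01, -6.76685076e-04, -3.93752586e-04]), 'contact_force': array([ 0.07392301, -0.01543874,  0.35882128]), 'gripper_width': 0.08540654647730127}
side {'intrinsics': array([[478.72841192,   0.        , 316.73209155],
       [  0.        , 478.72841192, 231.8116486 ],
       [  0.        ,   0.        ,   1.        ]]), 'k1': -0.06259523879243982, 'position': array([0.44038849, 1.09347393, 0.98587207]), 'orientation': array([-0.06400981,  0.90670723, -0.41650799,  0.01748785])}
top {'intrinsics': array([[454.64259046,   0.        , 319.32079502],
       [  0.        , 454.64259046, 236.68486619],
       [  0.        ,   0.        ,   1.        ]]), 'k1': -0.10234845797977261, 'position': array([0.25877044, 0.02548894, 1.45472393]), 'orientation': array([ 0.73946542, -0.66490356,  0.07114319, -0.07767107])}
wrist {'intrinsics': array([[418.50014438,   0.        , 318.24612765],
       [  0.        , 418.50014438, 233.47925457],
       [  0.        ,   0.        ,   1.        ]]), 'k1': -0.028600464682232134, 'tool_from_camera': array([[ 9.99998800e-01,  6.02632149e-04, -1.42719568e-03,
        -1.76450516e-04],
       [-1.95913219e-04,  9.63036703e-01,  2.69370135e-01,
        -6.77971379e-02],
       [ 1.53677293e-03, -2.69369532e-01,  9.63035666e-01,
        -1.42663002e-01],
       [ 0.00000000e+00,  0.00000000e+00,  0.00000000e+00,
         1.00000000e+00]])}
```

View pics/top0.png

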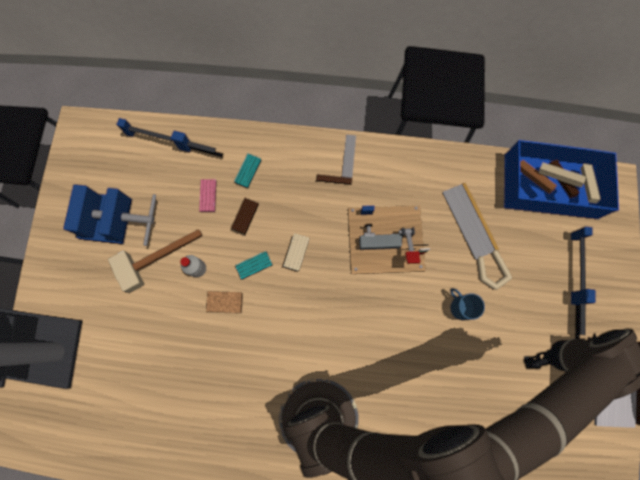

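View pics/side0.png

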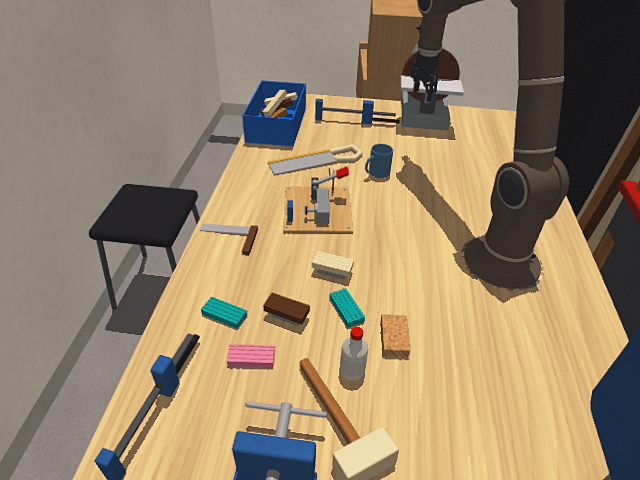

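The top view shows the dark block at (245,216), the pale block at (296,252), the jig base centred at about (387,240) with the fence at (367,210), and the lever's red paddle at (412,257). I'll measure these next.

```bash
cat > h.py <<'E'
import numpy as np,cv2
from station import *
from scipy.spatial.transform import Rotation as R
def campose(n,s=None):
    c=calibration(n)
    if n=='wrist':
        T=np.eye(4);T[:3,:3]=R.from_quat(s['eef_rot']).as_matrix();T[:3,3]=s['ee_pos']
        return c,T@c['tool_from_camera']
    T=np.eye(4);T[:3,:3]=R.from_quat(c['orientation']).as_matrix();T[:3,3]=c['position'];return c,T
def rays(n,uv,s=None):
    c,T=campose(n,s)
    K=c['intrinsics'];uv=np.asarray(uv,float).reshape(-1,1,2)
    n_=cv2.undistortPoints(uv,K,np.array([c['k1'],0,0,0,0.])).reshape(-1,2)
    d=np.c_[n_,np.ones(len(n_))]@T[:3,:3].T
    return T[:3,3],d
def onplane(n,uv,z,s=None):
    o,d=rays(n,uv,s);t=(z-o[2])/d[:,2];return o+d*t[:,None]
def project(n,P,s=None):
    c,T=campose(n,s);P=np.atleast_2d(P)
    Q=(P-T[:3,3])@T[:3,:3]
    return cv2.projectPoints(Q.reshape(-1,1,3),np.zeros(3),np.zeros(3),c['intrinsics'],np.array([c['k1'],0,0,0,0.]))[0].reshape(-1,2)
def blob(mask,seed=None,k=3):
    m=cv2.morphologyEx(mask.astype(np.uint8)*255,cv2.MORPH_OPEN,np.ones((k,k)))
    cs,_=cv2.findContours(m,cv2.RETR_EXTERNAL,cv2.CHAIN_APPROX_NONE)
    if seed is not None: cs=[c for c in cs if cv2.pointPolygonTest(c,seed,True)>-8]
    return max(cs,key=cv2.contourArea)
def rectworld(n,c,z,s=None):
    P=onplane(n,c.reshape(-1,2),z,s)[:,:2]
    (cx,cy),(w,h),a=cv2.minAreaRect((P*1000).astype(np.float32))
    if w<h: w,h,a=h,w,a+90
    return cx,cy,w,h,a
E
python3 - <<'E'
from h import *
f=np.load('pics/top0.npz');p=f['p'];hsv=cv2.cvtColor(p,cv2.COLOR_BGR2HSV)
for u,v in [(245,216),(367,210),(412,257),(400,215),(355,265),(296,252)]:print((u,v),p[v,u],hsv[v,u],f['d'][v,u])
m=(p.max(2)<75)&(p[...,2]>p[...,0])
c=blob(m,(245,216),2);print('dark top',rectworld('top',c,.047))
b=(hsv[...,0]>100)&(hsv[...,0]<125)&(hsv[...,1]>130)
c=blob(b,(367,210),2);print('fence',rectworld('top',c,.072))
r=((hsv[...,0]<6)|(hsv[...,0]>174))&(hsv[...,1]>150)
c=blob(r,(412,257),2);print('paddle',rectworld('top',c,.116))
f=np.load('pics/side0.npz');p=f['p']
big=cv2.resize(p[150:340,200:420],None,fx=3.4,fy=3.1,interpolation=cv2.INTER_CUBIC);cv2.imwrite('pics/sc.png',big)
E
```

```text
(245, 216) [24 37 62] [ 10 156  62] 1.4518484
(367, 210) [83 47 27] [109 172  83] 1.4313333
(412, 257) [ 28  31 138] [  1 203 138] 1.3568463
(400, 215) [ 92 131 167] [ 16 115 167] 1.489682
(355, 265) [ 91 132 169] [ 16 118 169] 1.4551505
(296, 252) [147 180 199] [ 19  67 199] 1.4292231
dark top (597.1217651367188, 296.94207763671875, 108.63665771484375, 47.459739685058594, 164.2496109008789)
fence (653.9312744140625, -89.6572036743164, 32.04652404785156, 16.349037170410156, 96.16778087615967)
paddle (509.2913513183594, -234.56610107421875, 40.075565338134766, 30.37592124938965, 95.93865633010864)
```

View pics/sc.png

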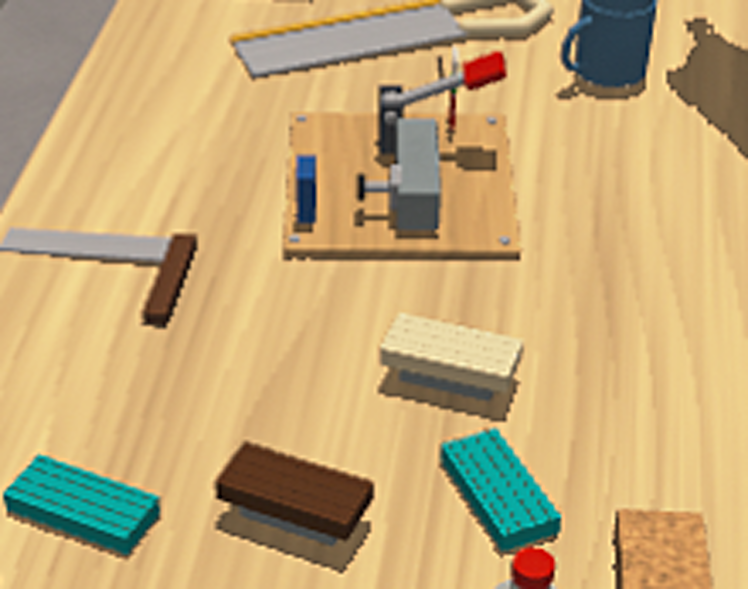

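```bash
python3 - <<'E'
from h import *
p=np.load('pics/top0.npz')['p']
cv2.imwrite('pics/tc.png',cv2.resize(p[165:285,220:440],None,fx=3.6,fy=3.6,interpolation=cv2.INTER_CUBIC))
E
```

```text
(no output)
```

View pics/tc.png

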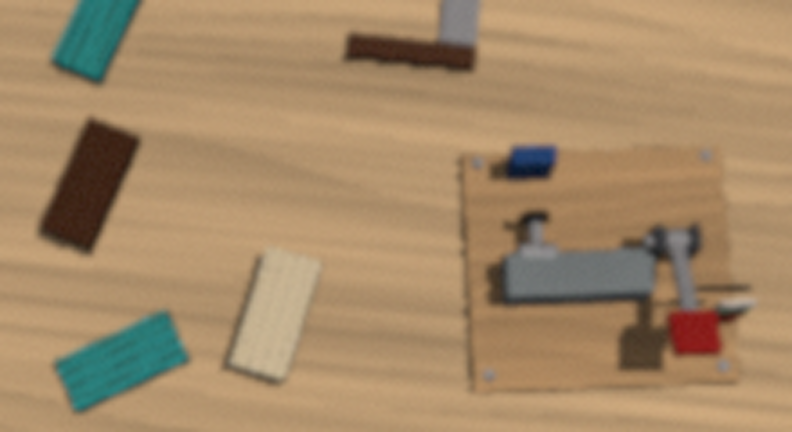

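The jig yaw is about 6° and the dark block's long axis is at about -16°. The measured sizes match the given ones. Next I'll hover over the jig to refine with the wrist camera.

```bash
cat >> h.py <<'E'
def tool(yaw,th):
    """tool z tilted th deg from down toward outward (azimuth yaw), tool y inward at th=0, x=-(left of yaw)"""
    a=np.radians(yaw);t=np.radians(th)
    o=np.array([np.cos(a),np.sin(a),0]);up=np.array([0,0,1.])
    z=np.sin(t)*o-np.cos(t)*up; x=np.array([np.sin(a),-np.cos(a),0]); y=np.cross(z,x)
    return np.c_[x,y,z]
def delta(p,Rt,s=None,p0=None,R0=None):
    s=s or sense()
    if R0 is None:R0=R.from_quat(s['eef_rot']).as_matrix()
    if p0 is None:p0=s['ee_pos']
    print('shift',np.round(R0.T@(np.array(p)-p0),4),'turn',np.round(np.degrees(R.from_matrix(R0.T@Rt).as_rotvec()),2))
E
python3 - <<'E'
from h import *
delta([.57,-.14,.38],tool(6,0))
E
```

```text
shift [-0.2591 -0.4591 -0.1491] turn [ 0.02  0.07 18.74]
```

Request:
{"name": "drive_tool", "arguments": {"series": [{"x":-0.04,"y":-0.08,"z":-0.1,"wz":5},{"x":-0.259,"y":-0.459,"z":-0.149,"wz":18.7},{"x":-0.259,"y":-0.459,"z":-0.149,"wz":18.7},{"x":-0.259,"y":-0.459,"z":-0.149,"wz":18.7},{"x":-0.259,"y":-0.459,"z":-0.149,"wz":18.7},{"x":-0.259,"y":-0.459,"z":-0.149,"wz":18.7},{"x":-0.259,"y":-0.459,"z":-0.149,"wz":18.7},{"x":-0.259,"y":-0.459,"z":-0.149,"wz":18.7},{"x":-0.259,"y":-0.459,"z":-0.149,"wz":18.7},{"x":-0.259,"y":-0.459,"z":-0.149,"wz":18.7},{"x":-0.259,"y":-0.459,"z":-0.149,"wz":18.7},{"x":-0.259,"y":-0.459,"z":-0.149,"wz":18.7},{"x":-0.259,"y":-0.459,"z":-0.149,"wz":18.7},{"x":-0.259,"y":-0.459,"z":-0.149,"wz":18.7},{"x":-0.259,"y":-0.459,"z":-0.149,"wz":18.7},{"x":-0.259,"y":-0.459,"z":-0.149,"wz":18.7},{"x":-0.259,"y":-0.459,"z":-0.149,"wz":18.7},{"x":-0.259,"y":-0.459,"z":-0.149,"wz":18.7}]}}

```text
invalid input
```

```bash
python3 - <<'E'
from h import *
s=sense();p,d=grab_frame('wrist');cv2.imwrite('pics/w1.png',p);np.savez('pics/w1.npz',p=p,d=d,pos=s['ee_pos'],rot=s['eef_rot'])
print(s['time_s'],s['ee_pos'],s['qpos'],abs(s['qvel']).max())
E
```

```text
0.15 [ 0.26137143 -0.56730742  0.2306542 ] [ 1.07080021  0.41172007 -0.01269464  1.59682667  0.00558408  1.1343261
 -0.08221653] 0.0033485413221632323
```

View pics/w1.png

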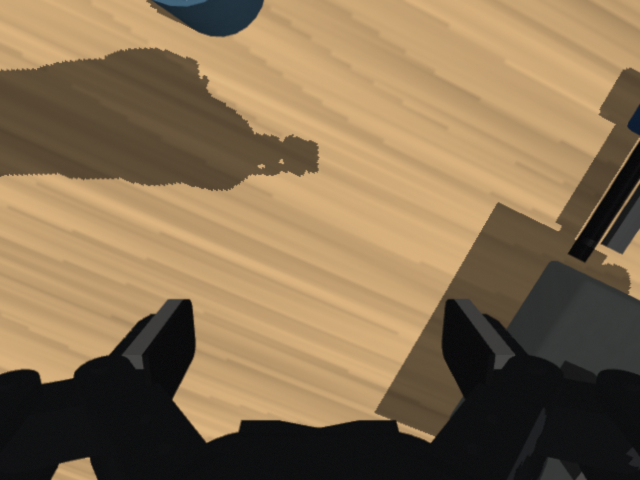

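The move was refused, so the picture only shows bare bench, with the mug at the top (210,15) and a vise at the right. Rows probably need all seven keys.

Request:
{"name": "drive_tool", "arguments": {"series": [{"x":-0.04,"y":-0.08,"z":-0.1,"wx":0,"wy":0,"wz":5,"hand":1},{"x":-0.259,"y":-0.459,"z":-0.149,"wx":0,"wy":0,"wz":18.7,"hand":1},{"x":-0.259,"y":-0.459,"z":-0.149,"wx":0,"wy":0,"wz":18.7,"hand":1},{"x":-0.259,"y":-0.459,"z":-0.149,"wx":0,"wy":0,"wz":18.7,"hand":1},{"x":-0.259,"y":-0.459,"z":-0.149,"wx":0,"wy":0,"wz":18.7,"hand":1},{"x":-0.259,"y":-0.459,"z":-0.149,"wx":0,"wy":0,"wz":18.7,"hand":1},{"x":-0.259,"y":-0.459,"z":-0.149,"wx":0,"wy":0,"wz":18.7,"hand":1},{"x":-0.259,"y":-0.459,"z":-0.149,"wx":0,"wy":0,"wz":18.7,"hand":1},{"x":-0.259,"y":-0.459,"z":-0.149,"wx":0,"wy":0,"wz":18.7,"hand":1},{"x":-0.259,"y":-0.459,"z":-0.149,"wx":0,"wy":0,"wz":18.7,"hand":1},{"x":-0.259,"y":-0.459,"z":-0.149,"wx":0,"wy":0,"wz":18.7,"hand":1},{"x":-0.259,"y":-0.459,"z":-0.149,"wx":0,"wy":0,"wz":18.7,"hand":1},{"x":-0.259,"y":-0.459,"z":-0.149,"wx":0,"wy":0,"wz":18.7,"hand":1},{"x":-0.259,"y":-0.459,"z":-0.149,"wx":0,"wy":0,"wz":18.7,"hand":1},{"x":-0.259,"y":-0.459,"z":-0.149,"wx":0,"wy":0,"wz":18.7,"hand":1}]}}

```text
time_s: 1.7
ee_pos: [0.5691, -0.1423, 0.3799]
eef_rot: [0.742, -0.67, -0.0, 0.001]
contact_force: [-0.3, -0.1, 0.2]
gripper_width: 0.0853
```

```bash
cat > snap.py <<'E'
import sys
from h import *
n=sys.argv[1];s=sense();p,d=grab_frame('wrist');cv2.imwrite(f'pics/{n}.png',p);np.savez(f'pics/{n}.npz',p=p,d=d,ee_pos=s['ee_pos'],eef_rot=s['eef_rot'])
print(s['time_s'],s['ee_pos'],s['qpos'],abs(s['qvel']).max())
E
python3 snap.py w2
```

```text
1.7 [ 0.56907767 -0.14231709  0.37991907] [ 0.33271454  0.27333607 -0.22345905  1.45124512  0.06131732  1.42458293
 -1.35996436] 0.005181387246004822
```

View pics/w2.png

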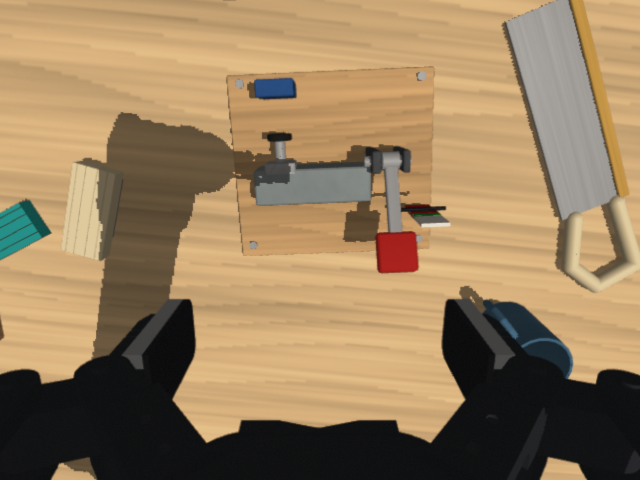

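The wrist view shows the whole jig: base corners at (228,76), (434,67), (243,255) and about (428,248), fence top at (275,88) and red paddle at (397,252).

```bash
python3 - <<'E'
from h import *
f=np.load('pics/w2.npz');p=f['p'];hsv=cv2.cvtColor(p,cv2.COLOR_BGR2HSV)
g=cv2.cvtColor(p,cv2.COLOR_BGR2GRAY)
cs=np.float32([[228,76],[434,67],[243,255],[428,247]])
c=cv2.cornerSubPix(g,cs.reshape(-1,1,2).copy(),(5,5),(-1,-1),(3,50,.01)).reshape(-1,2);print(c)
J=np.array([[40,60],[40,-180],[-180,60],[-180,-180]])/1000
W=onplane('wrist',c,.012,f)[:,:2];print(W.round(4))
def fit(J,W):
    a=J-J.mean(0);b=W-W.mean(0)
    y=np.arctan2((a[:,0]*b[:,1]-a[:,1]*b[:,0]).sum(),(a*b).sum())
    Q=np.array([[np.cos(y),-np.sin(y)],[np.sin(y),np.cos(y)]]);o=W.mean(0)-Q@J.mean(0);return np.degrees(y),o,W-(J@Q.T+o)
print(fit(J,W)); print(fit(J[:3],W[:3]))
b=(hsv[...,0]>100)&(hsv[...,0]<125)&(hsv[...,1]>150)
c=blob(b,(275,85),2);x,y,w,h,bx=cv2.boundingRect(c),0,0,0,0;print(x)
cv2.imwrite('pics/w2c.png',cv2.resize(p[55:280,215:455],None,fx=3,fy=2.66,interpolation=cv2.INTER_NEAREST))
E
```

```text
[[226.74062  74.4699 ]
 [432.80255  65.52409]
 [242.3737  254.31169]
 [428.0962  248.37051]]
[[ 0.672  -0.0253]
 [ 0.706  -0.2596]
 [ 0.456  -0.0553]
 [ 0.4885 -0.2917]]
(np.float64(8.092382861847826), array([ 0.64146977, -0.08873038]), array([[-0.00063634, -0.00162441],
       [-0.000401  ,  0.00171066],
       [ 0.00117304, -0.00064327],
       [-0.0001357 ,  0.00055702]]))
(np.float64(8.168238503051409), array([ 0.64148255, -0.08887612]), array([[-0.00056299, -0.00151987],
       [-0.0006422 ,  0.00177027],
       [ 0.00120519, -0.00025039]]))
(256, 80, 40, 19)
```

View pics/w2c.png

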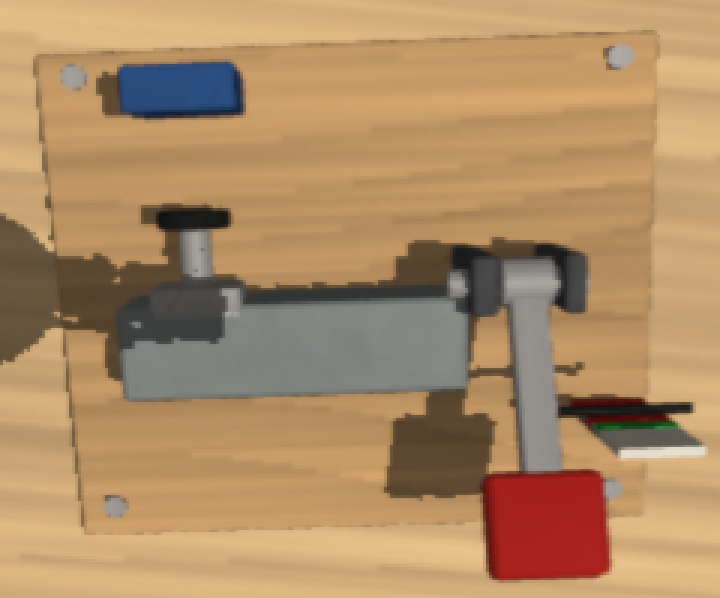

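```bash
python3 - <<'E'
from h import *
f=np.load('pics/w2.npz')
P=onplane('wrist',[[274.5,87.5]],.072,f);print(P)
Q=onplane('wrist',[[397.3,252.4]],.116,f);print(Q)
# pad face: front edge of disc top
y=np.radians(8.1);M=np.array([[np.cos(y),-np.sin(y)],[np.sin(y),np.cos(y)]]);o=np.array([.6415,-.0887])
for p in (P,Q):print((p[0,:2]-o)@M)
print('pad face top',(onplane('wrist',[[215+193/3,55+212/2.66]],.059,f)[0,:2]-o)@M)
t=np.load('pics/top0.npz')
T=onplane('top',[[220+532/3.6,165+161/3.6],[220+695/3.6,165+332/3.6]],.072);T[1]=onplane('top',[[220+695/3.6,165+332/3.6]],.116);print((T[:,:2]-o)@M)
cs=np.array([[220+462/3.6,165+157/3.6],[220+718/3.6,165+148/3.6],[220+475/3.6,165+390/3.6],[220+737/3.6,165+380/3.6]])
print('top corners',(onplane('top',cs,.012)[:,:2]-o)@M)
delta([.58,.285,.30],tool(-16,0))
E
```

```text
[[ 0.66008236 -0.08751491  0.072     ]]
[[ 0.51113875 -0.22915212  0.116     ]]
[ 0.01856396 -0.00144501]
[-0.1488506  -0.12068286]
pad face top [-0.02922724 -0.0022381 ]
[[ 0.01472396 -0.00211965]
 [-0.14906708 -0.1243324 ]]
top corners [[ 0.03706568  0.05442705]
 [ 0.03784194 -0.18191776]
 [-0.17734614  0.05332802]
 [-0.17722735 -0.18150072]]
shift [-0.4239 -0.0546  0.0798] turn [ 0.04 -0.04 21.88]
```

The jig pose is consistent across views: origin about (0.641,-0.089), yaw 8.1°, with the fence, pad and paddle within 3 mm of nominal. Now I'll move above the block.

```bash
python3 - <<'E'
from h import *
delta([.55,.305,.33],tool(-16,0))
E
```

```text
shift [-0.4469 -0.0268  0.0498] turn [ 0.04 -0.04 21.88]
```

Request:
{"name": "drive_tool", "arguments": {"series": [{"x":-0.447,"y":-0.027,"z":0.05,"wx":0,"wy":0,"wz":21.9,"hand":1},{"x":-0.447,"y":-0.027,"z":0.05,"wx":0,"wy":0,"wz":21.9,"hand":1},{"x":-0.447,"y":-0.027,"z":0.05,"wx":0,"wy":0,"wz":21.9,"hand":1},{"x":-0.447,"y":-0.027,"z":0.05,"wx":0,"wy":0,"wz":21.9,"hand":1},{"x":-0.447,"y":-0.027,"z":0.05,"wx":0,"wy":0,"wz":21.9,"hand":1},{"x":-0.447,"y":-0.027,"z":0.05,"wx":0,"wy":0,"wz":21.9,"hand":1},{"x":-0.447,"y":-0.027,"z":0.05,"wx":0,"wy":0,"wz":21.9,"hand":1},{"x":-0.447,"y":-0.027,"z":0.05,"wx":0,"wy":0,"wz":21.9,"hand":1},{"x":-0.447,"y":-0.027,"z":0.05,"wx":0,"wy":0,"wz":21.9,"hand":1},{"x":-0.447,"y":-0.027,"z":0.05,"wx":0,"wy":0,"wz":21.9,"hand":1},{"x":-0.447,"y":-0.027,"z":0.05,"wx":0,"wy":0,"wz":21.9,"hand":1},{"x":-0.447,"y":-0.027,"z":0.05,"wx":0,"wy":0,"wz":21.9,"hand":1},{"x":-0.447,"y":-0.027,"z":0.05,"wx":0,"wy":0,"wz":21.9,"hand":1}]}}

```text
time_s: 3.05
ee_pos: [0.5509, 0.3044, 0.3306]
eef_rot: [-0.601, 0.799, -0.001, 0.0]
contact_force: [0.3, 0.2, 0.4]
gripper_width: 0.0854
```

```bash
python3 snap.py w3; python3 - <<'E'
from h import *
f=np.load('pics/w3.npz');p=f['p']
g=np.array([[.597,.297,.047]]);u=project('wrist',g,f)[0];print(u)
m=(p.max(2)<85)&(p[...,2]>p[...,0].astype(int)+12)
c=blob(m,(float(u[0]),float(u[1])),3);print(rectworld('wrist',c,.047,f))
q=p.copy();cv2.drawContours(q,[c],-1,(0,255,0),1);cv2.imwrite('pics/w3m.png',q)
E
```

```text
3.05 [0.55093962 0.30441659 0.33064053] [-0.3125405   0.38699462 -0.38397036  1.42181368  0.14641667  1.36057512
 -2.55252222] 0.0031887798207032403
[312.74401032 138.86883259]Traceback (most recent call last):
  File "<stdin>", line 5, in <module>
  File "h.py", line 26, in blob
    return max(cs,key=cv2.contourArea)
ValueError: max() iterable argument is empty
```

View pics/w3.png

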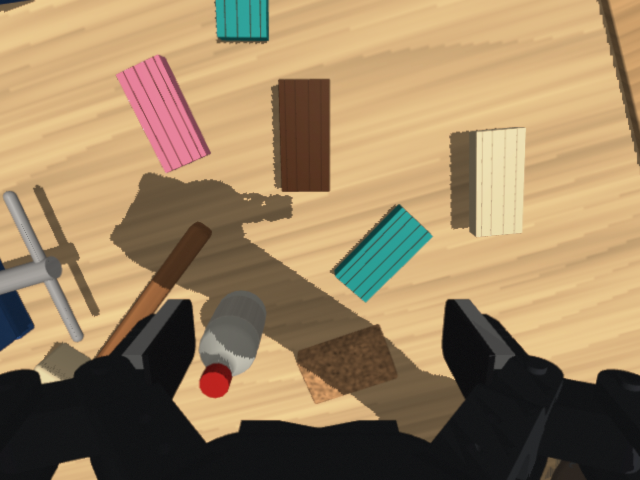

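The dark block is at (304,135), nearly square to the tool. The teal block at (382,253), the bottle at (230,340) and the cork at (345,362) are on the robot's side of it.

```bash
python3 - <<'E'
from h import *
f=np.load('pics/w3.npz');p=f['p'];hsv=cv2.cvtColor(p,cv2.COLOR_BGR2HSV)
print(hsv[135,304],hsv[135,276],hsv[180,180],p[135,304])
m=(hsv[...,0]<14)&(hsv[...,1]>135)&(hsv[...,2]<115)
c=blob(m,(304.,135.),3);cx,cy,w,h,a=rectworld('wrist',c,.047,f);print(cx,cy,w,h,a,cv2.boundingRect(c))
a0=a if a<90 else a-180
C=np.array([cx,cy])/1000
for th in (-30,):
    T=tool(a0,th)
    o=np.array([np.cos(np.radians(a0)),np.sin(np.radians(a0)),0])
    G=np.array([C[0],C[1],.036])+.033*o
    tcp=G+.019*T[:,2]
    print('grasp',G,'tcp',tcp,'pre',tcp-.1*T[:,2]);
    delta(tcp-.1*T[:,2],T);delta(tcp,T)
E
```

```text
[ 11 152  89] [ 17 105 104] [ 17 107 196] [36 56 89]
601.4371337890625 304.92242431640625 107.344970703125 48.06721496582031 164.28607177734375 (279, 80, 50, 111)
grasp [0.63320379 0.29598489 0.036     ] tcp [0.62405884 0.29855781 0.01954552] pre [0.67219014 0.28501609 0.10614806]
shift [-0.0148 -0.1218  0.2247] turn [-30.06   0.07  -0.34]
shift [-0.0145 -0.0717  0.3113] turn [-30.06   0.07  -0.34]
```

```bash
python3 - <<'E'
from h import *
print(onplane('top',[[245.0,216.4]],.047))
# side crop corners (scale 3.4,3.1; offset 200,150) top face corners
c=np.array([[247,443],[373,487],[352,525],[218,483]])/[3.4,3.1]+[200,150]
P=onplane('side',c,.047);print(P,P.mean(0))
cj=np.array([[287,113],[512,113],[520,250],[283,250]])/[3.4,3.1]+[200,150]
P=onplane('side',cj,.012)[:,:2]
y=np.radians(8.1);M=np.array([[np.cos(y),-np.sin(y)],[np.sin(y),np.cos(y)]]);o=np.array([.6415,-.0887])
print((P-o)@M)
E
```

```text
[[0.59979882 0.29859398 0.047     ]]
[[0.64469702 0.27039237 0.047     ]
 [0.54206975 0.30355862 0.047     ]
 [0.55163455 0.34499243 0.047     ]
 [0.65741633 0.31679098 0.047     ]] [0.59895441 0.3089336  0.047     ]
[[ 0.04533857 -0.1734952 ]
 [-0.18687686 -0.17818612]
 [-0.17891253  0.06068055]
 [ 0.03925967  0.06392879]]
```

Request:
{"name": "drive_tool", "arguments": {"series": [{"x":-0.015,"y":-0.122,"z":0.225,"wx":-30,"wy":0,"wz":-0.3,"hand":1},{"x":-0.015,"y":-0.122,"z":0.225,"wx":-30,"wy":0,"wz":-0.3,"hand":1},{"x":-0.015,"y":-0.122,"z":0.225,"wx":-30,"wy":0,"wz":-0.3,"hand":1},{"x":-0.015,"y":-0.122,"z":0.225,"wx":-30,"wy":0,"wz":-0.3,"hand":1},{"x":-0.015,"y":-0.122,"z":0.225,"wx":-30,"wy":0,"wz":-0.3,"hand":1},{"x":-0.015,"y":-0.122,"z":0.225,"wx":-30,"wy":0,"wz":-0.3,"hand":1},{"x":-0.015,"y":-0.122,"z":0.225,"wx":-30,"wy":0,"wz":-0.3,"hand":1},{"x":-0.015,"y":-0.122,"z":0.225,"wx":-30,"wy":0,"wz":-0.3,"hand":1},{"x":-0.015,"y":-0.122,"z":0.225,"wx":-30,"wy":0,"wz":-0.3,"hand":1}]}}

```text
time_s: 4.0
ee_pos: [0.672, 0.2892, 0.1099]
eef_rot: [-0.585, 0.769, 0.206, -0.153]
contact_force: [-1.3, 0.3, 0.1]
gripper_width: 0.0855
```

```bash
python3 snap.py w4; python3 - <<'E'
from h import *
f=np.load('pics/w4.npz');p=f['p'];hsv=cv2.cvtColor(p,cv2.COLOR_BGR2HSV)
print(np.degrees(R.from_quat(f['eef_rot']).as_rotvec()),project('wrist',[.601,.305,.047],f))
m=(hsv[...,0]<14)&(hsv[...,1]>135)&(hsv[...,2]<115)
u=project('wrist',[.601,.305,.047],f)[0]
c=blob(m,(float(u[0]),float(u[1])),3);print(rectworld('wrist',c,.047,f),cv2.boundingRect(c))
E
```

```text
4.0 [0.6720207  0.28924448 0.10994822] [-0.18890945  1.02231603 -0.36044681  0.91423707 -0.02996374  1.6368404
 -2.2822909 ] 0.005114902190668676
[  96.17023434 -126.37292407  -33.81798267] [[325.20785079 288.28184782]]
(610.6221923828125, 301.6083679199219, 124.94808959960938, 49.017696380615234, 164.17879486083984) (281, 196, 96, 139)
```

View pics/w4.png

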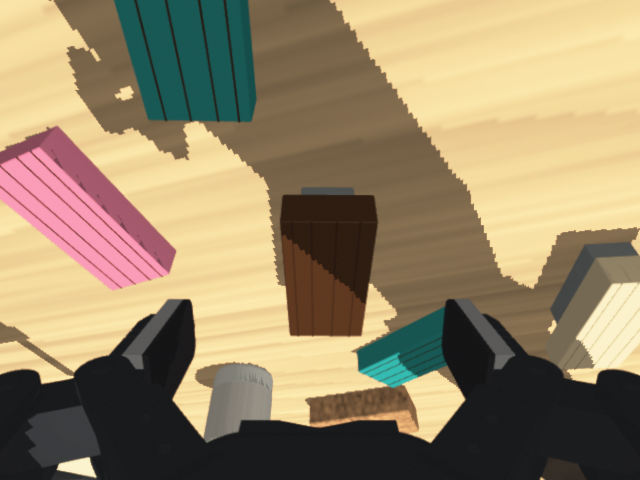

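The block is seen end-on between the fingers: top-face corners (282,222), (376,222), (290,335), (363,335), with the bearer behind its far end.

```bash
python3 - <<'E'
from h import *
f=np.load('pics/w4.npz')
P=onplane('wrist',[[281.5,222],[376.5,222],[363.5,335.5],[289.5,335.5]],.047,f);print(P)
C=P.mean(0);print(C,[np.linalg.norm(P[i]-P[i-1]) for i in range(4)])
d=(P[0]+P[1]-P[2]-P[3])/2;a0=np.degrees(np.arctan2(d[1],d[0]));print(a0)
s=sense();print(s['ee_pos'],R.from_quat(s['eef_rot']).as_matrix().round(4),tool(-15.7,-30).round(4))
T=tool(a0,-30)
o=np.array([np.cos(np.radians(a0)),np.sin(np.radians(a0)),0])
G=np.array([C[0],C[1],.036])+.033*o
tcp=G+.019*T[:,2]
print('grasp',G,'tcp',tcp);delta(tcp,T)
E
```

```text
[[0.66017727 0.31225157 0.047     ]
 [0.64756825 0.26578316 0.047     ]
 [0.54202894 0.29316842 0.047     ]
 [0.55528185 0.34276005 0.047     ]]
[0.60126408 0.3034908  0.047     ] [np.float64(0.10924200094096592), np.float64(0.04814872876957801), np.float64(0.10903438500763188), np.float64(0.05133195062135473)]
-15.382373873418082
[0.67195522 0.28917322 0.10970847] [[-0.2677 -0.8372 -0.4768]
 [-0.9635  0.2302  0.1368]
 [-0.0048  0.4961 -0.8683]] [[-0.2706 -0.8337 -0.4813]
 [-0.9627  0.2343  0.1353]
 [ 0.      0.5    -0.866 ]]
grasp [0.63308192 0.29473723 0.036     ] tcp [0.62392224 0.2972572  0.01954552]
shift [ 0.0055 -0.0027  0.1023] turn [-0.26  0.31  0.01]
```

Request:
{"name": "drive_tool", "arguments": {"series": [{"x":0.005,"y":-0.003,"z":0.04,"wx":0,"wy":0.3,"wz":0,"hand":1},{"x":0.005,"y":-0.003,"z":0.08,"wx":0,"wy":0.3,"wz":0,"hand":1},{"x":0.005,"y":-0.003,"z":0.08,"wx":0,"wy":0.3,"wz":0,"hand":1},{"x":0.005,"y":-0.003,"z":0.08,"wx":0,"wy":0.3,"wz":0,"hand":1}]}}

```text
time_s: 4.45
ee_pos: [0.6343, 0.294, 0.0367]
eef_rot: [-0.585, 0.769, 0.205, -0.157]
contact_force: [0.8, -0.7, 0.5]
gripper_width: 0.0852
```

```bash
python3 - <<'E'
from h import *
T=tool(-15.5,-30);s=sense();print(s['qvel'].round(4))
delta([.6239,.2980,.0195],T)
E
```

```text
[ 0.0085 -0.0154  0.002  -0.0561 -0.0002  0.005  -0.0003]
shift [-0.0012  0.001   0.0205] turn [-0.07 -0.18  0.05]
```

Request:
{"name": "drive_tool", "arguments": {"series": [{"x":-0.001,"y":0.001,"z":0.0205,"wx":0,"wy":0,"wz":0,"hand":1},{"x":-0.001,"y":0.001,"z":0.0205,"wx":0,"wy":0,"wz":0,"hand":1},{"x":-0.001,"y":0.001,"z":0.0205,"wx":0,"wy":0,"wz":0,"hand":0.3},{"x":-0.001,"y":0.001,"z":0.0205,"wx":0,"wy":0,"wz":0,"hand":0.3},{"x":-0.001,"y":0.001,"z":0.0205,"wx":0,"wy":0,"wz":0,"hand":0.3},{"x":-0.001,"y":0.001,"z":0.0205,"wx":0,"wy":0,"wz":0,"hand":0.3},{"x":-0.001,"y":0.001,"z":0.0205,"wx":0,"wy":0,"wz":0,"hand":0.3},{"x":-0.001,"y":0.001,"z":0.0205,"wx":0,"wy":0,"wz":0,"hand":0.3},{"x":-0.001,"y":0.001,"z":0.0205,"wx":0,"wy":0,"wz":0,"hand":0.3},{"x":-0.001,"y":0.001,"z":0.0205,"wx":0,"wy":0,"wz":0,"hand":0.3}], "grip_force": 50}}

```text
time_s: 5.45
ee_pos: [0.625, 0.2973, 0.0188]
eef_rot: [-0.585, 0.769, 0.205, -0.157]
contact_force: [1.2, -0.9, 6.1]
gripper_width: 0.0494
```

```bash
python3 snap.py w5; python3 - <<'E'
from h import *
s=sense();print(s['gripper_width'],s['contact_force'])
delta(s['ee_pos']+[0,0,.2],R.from_quat(s['eef_rot']).as_matrix())
E
```

```text
5.45 [0.62495061 0.29728005 0.01884469] [-0.18725723  1.03709465 -0.36716864  1.11941705 -0.01800818  1.42432921
 -2.28124286] 0.001886371467026241
0.049341646196215706 [ 1.95754278 -0.71982804  5.98875616]
shift [ 0.0003  0.0996 -0.1734] turn [0. 0. 0.]
```

View pics/w5.png

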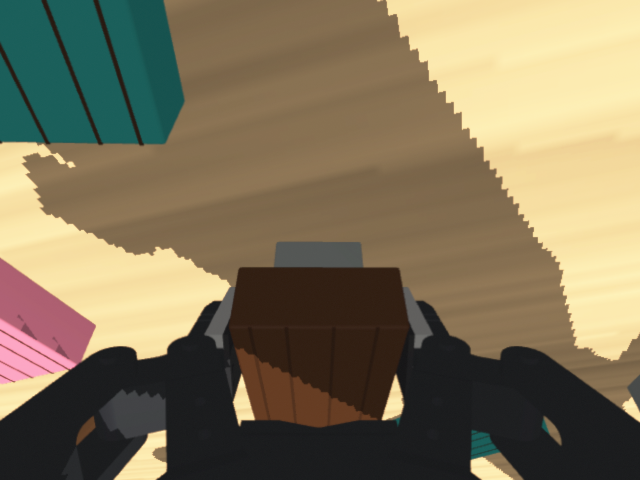

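The block is held (width 49.3 mm), with its far end visible at (230–410, 268–326). I'll lift and check that it doesn't slip.

Request:
{"name": "drive_tool", "arguments": {"series": [{"x":0,"y":0.01,"z":-0.0173,"wx":0,"wy":0,"wz":0,"hand":0.3},{"x":0,"y":0.03,"z":-0.052,"wx":0,"wy":0,"wz":0,"hand":0.3},{"x":0,"y":0.05,"z":-0.087,"wx":0,"wy":0,"wz":0,"hand":0.3},{"x":0,"y":0.075,"z":-0.13,"wx":0,"wy":0,"wz":0,"hand":0.3},{"x":0,"y":0.1,"z":-0.173,"wx":0,"wy":0,"wz":0,"hand":0.3},{"x":0,"y":0.12,"z":-0.208,"wx":0,"wy":0,"wz":0,"hand":0.3},{"x":0,"y":0.12,"z":-0.208,"wx":0,"wy":0,"wz":0,"hand":0.3},{"x":0,"y":0.12,"z":-0.208,"wx":0,"wy":0,"wz":0,"hand":0.3}]}}

```text
time_s: 6.3
ee_pos: [0.624, 0.2982, 0.2596]
eef_rot: [-0.585, 0.769, 0.204, -0.157]
contact_force: [-0.4, -0.1, -1.6]
gripper_width: 0.0496
```

```bash
python3 snap.py w6; python3 - <<'E'
from h import *
s=sense();print(s['gripper_width'],s['contact_force'],s['eef_rot'])
f=np.load('pics/w5.npz');T=R.from_quat(f['eef_rot']).as_matrix()
P=onplane('wrist',[[229.5,326.5],[410,326.5]],.047,f);print(P,(P-f['ee_pos'])@T)
P2=onplane('wrist',[[238.5,268],[400,268]],.025,f);print(P2,(P2-f['ee_pos'])@T)
C=np.array([.6013,.3040,.036]);print('centre tool',(C-f['ee_pos'])@T)
# IK-ish target
yaw=8.1;y=np.radians(yaw)
E
```

```text
6.3 [0.62399564 0.2982322  0.25955493] [-0.19862907  0.83806802 -0.38779601  0.93770463 -0.07703605  1.78406146
 -2.3629204 ] 0.046681029534449345
0.04915480325388159 [-0.2232355   0.29349812 -1.97267921] [-0.58492032  0.76874143  0.20472158 -0.15809461]
[[0.66100216 0.31239938 0.047     ]
 [0.64781769 0.26495514 0.047     ]] [[-0.02414506 -0.01258563 -0.03974477]
 [ 0.02509696 -0.01258798 -0.0396511 ]]
[[0.65965908 0.31344841 0.025     ]
 [0.64618644 0.26490605 0.025     ]] [[-0.02483443 -0.02217738 -0.01988457]
 [ 0.0255428  -0.02219397 -0.0197969 ]]
centre tool [-0.00013577  0.02986427 -0.00263067]
```

View pics/w6.png

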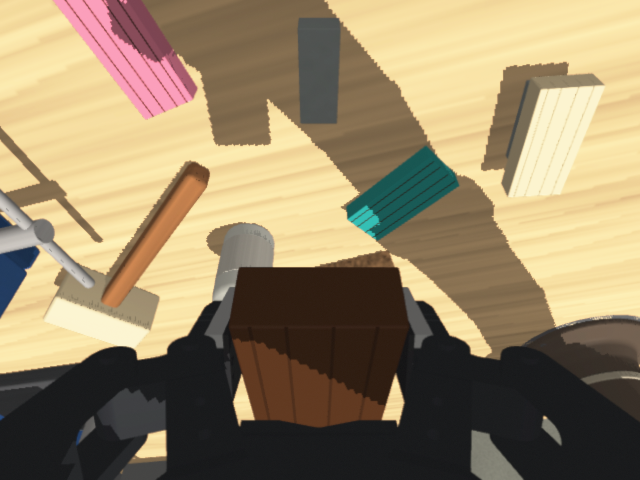

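The grip is unchanged after lifting (same pixels), and the bearer is left behind at (320,70). Now I'll work out the upright hover over the gap.

```bash
cat >> h.py <<'E'
JY=8.1;JO=np.array([.6402,-.0904,0])
def jig():
    y=np.radians(JY);return np.array([[np.cos(y),-np.sin(y),0],[np.sin(y),np.cos(y),0],[0,0,1]])
def block_target(c_jig):
    f=np.load('pics/w5.npz');T=R.from_quat(f['eef_rot']).as_matrix()
    a=np.radians(-15.5);o=np.array([np.cos(a),np.sin(a),0]);up=np.array([0,0,1.])
    Rb=np.c_[o,np.cross(up,o),up];B=T.T@Rb
    J=jig();Rb2=np.c_[up,J[:,1],-J[:,0]]
    Rt=Rb2@B.T
    ct=np.array([0.0003,.0301,-.0026])
    return JO+J@np.array(c_jig)-Rt@ct,Rt
E
python3 - <<'E'
from h import *
p,Rt=block_target([-.008,0,.24]);print(p,Rt.round(3));delta(p,Rt)
E
```

```text
[ 0.64931507 -0.0888194   0.2648058 ] [[ 0.139 -0.493  0.859]
 [-0.99  -0.07   0.121]
 [ 0.    -0.867 -0.498]]
shift [ 0.366  -0.1076 -0.0689] turn [ 88.78  -6.95 -25.04]
```

Request:
{"name": "drive_tool", "arguments": {"series": [{"x":0.03,"y":-0.009,"z":-0.006,"wx":8,"wy":-0.6,"wz":-2.3,"hand":0.3},{"x":0.06,"y":-0.018,"z":-0.012,"wx":16,"wy":-1.3,"wz":-4.5,"hand":0.3},{"x":0.1,"y":-0.029,"z":-0.019,"wx":24,"wy":-1.9,"wz":-6.8,"hand":0.3},{"x":0.14,"y":-0.041,"z":-0.026,"wx":32,"wy":-2.5,"wz":-9,"hand":0.3},{"x":0.18,"y":-0.053,"z":-0.034,"wx":40,"wy":-3.1,"wz":-11.3,"hand":0.3},{"x":0.22,"y":-0.065,"z":-0.041,"wx":48,"wy":-3.8,"wz":-13.5,"hand":0.3},{"x":0.26,"y":-0.076,"z":-0.049,"wx":56,"wy":-4.4,"wz":-15.8,"hand":0.3},{"x":0.3,"y":-0.088,"z":-0.056,"wx":64,"wy":-5,"wz":-18,"hand":0.3},{"x":0.33,"y":-0.097,"z":-0.062,"wx":72,"wy":-5.6,"wz":-20.3,"hand":0.3},{"x":0.35,"y":-0.103,"z":-0.066,"wx":80,"wy":-6.3,"wz":-22.6,"hand":0.3},{"x":0.366,"y":-0.108,"z":-0.069,"wx":88.8,"wy":-7,"wz":-25,"hand":0.3},{"x":0.366,"y":-0.108,"z":-0.069,"wx":88.8,"wy":-7,"wz":-25,"hand":0.3},{"x":0.366,"y":-0.108,"z":-0.069,"wx":88.8,"wy":-7,"wz":-25,"hand":0.3},{"x":0.366,"y":-0.108,"z":-0.069,"wx":88.8,"wy":-7,"wz":-25,"hand":0.3},{"x":0.366,"y":-0.108,"z":-0.069,"wx":88.8,"wy":-7,"wz":-25,"hand":0.3},{"x":0.366,"y":-0.108,"z":-0.069,"wx":88.8,"wy":-7,"wz":-25,"hand":0.3},{"x":0.366,"y":-0.108,"z":-0.069,"wx":88.8,"wy":-7,"wz":-25,"hand":0.3}]}}

```text
time_s: 8.05
ee_pos: [0.618, -0.1106, 0.3306]
eef_rot: [0.675, -0.573, 0.285, -0.367]
contact_force: [-0.1, 0.2, -1.9]
gripper_width: 0.0492
```

```bash
python3 snap.py w7; python3 - <<'E'
from h import *
p,Rt=block_target([-.008,0,.24]);delta(p,Rt)
p,Rt=block_target([-.008,0,.12]);delta(p,Rt)
q,d=grab_frame('side');cv2.imwrite('pics/s7.png',q);
cv2.imwrite('pics/s7c.png',cv2.resize(q[90:250,240:400],None,fx=3.7,fy=3.7,interpolation=cv2.INTER_CUBIC))
E
```

```text
8.05 [ 0.61795842 -0.11064632  0.33063764] [ 1.61021088  0.33195577 -1.4399907   2.1562091  -1.03053653  0.12729677
 -0.09672619] 1.6680492382700407
shift [-0.0174  0.0349  0.069 ] turn [ 4.68  2.83 -0.5 ]
shift [-0.0134  0.1338  0.1369] turn [ 4.68  2.83 -0.5 ]
```

View pics/w7.png

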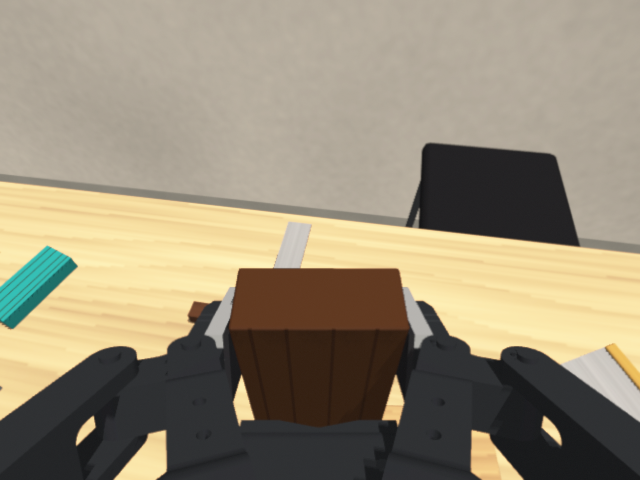

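View pics/s7c.png

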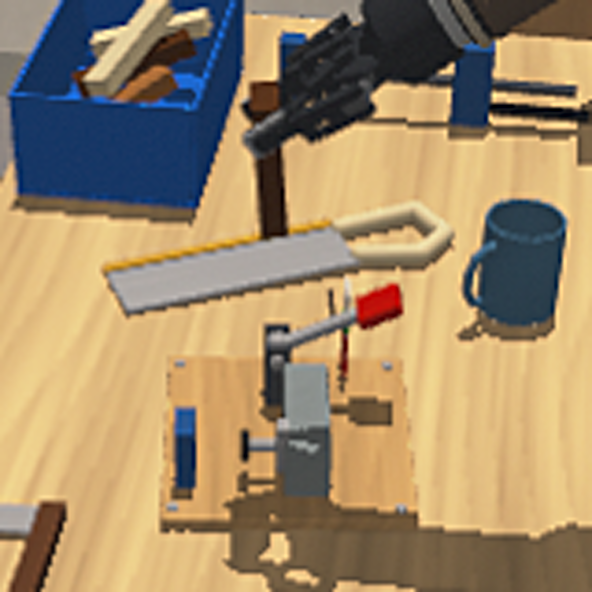

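The block stands vertical in the hand at about (275,180) in the side crop. However, the arm has run into joint limits (q3 -1.44, q5 -1.03, q6 0.13), so this tilt is too flat. I'll fit the kinematics from the logged poses and choose a feasible orientation.

```bash
cat > kin.py <<'E'
from h import *
from scipy.optimize import least_squares
Q=np.array([[1.07080021,.41172007,-.01269464,1.59682667,.00558408,1.1343261,-.08221653],
[.33271454,.27333607,-.22345905,1.45124512,.06131732,1.42458293,-1.35996436],
[-.3125405,.38699462,-.38397036,1.42181368,.14641667,1.36057512,-2.55252222],
[-.18890945,1.02231603,-.36044681,.91423707,-.02996374,1.6368404,-2.2822909],
[-.18725723,1.03709465,-.36716864,1.11941705,-.01800818,1.42432921,-2.28124286],
[-.19862907,.83806802,-.38779601,.93770463,-.07703605,1.78406146,-2.3629204],
[1.61021088,.33195577,-1.4399907,2.1562091,-1.03053653,.12729677,-.09672619]])
f=lambda n:np.load(f'pics/{n}.npz')
P=[[.26137143,-.56730742,.2306542]];O=[[8.42166746e-01,-5.39216616e-01,-6.76685076e-04,-3.93752586e-04]]
for n in('w2','w3','w4','w5','w6','w7'):
    g=f(n);P.append(g['ee_pos']);O.append(g['eef_rot'])
P=np.array(P);O=R.from_quat(O)
def fk(q,L,S,h0=0):
    # L: h, l1, l2, l3, elbow offsets e1,e2 , wrist offset w
    h,l1,l2,l3,e1,e2,w,s0,psi=L
    Z=lambda a:R.from_euler('z',a).as_matrix();Y=lambda a:R.from_euler('y',a).as_matrix()
    A=Z(S[0]*q[0]);p=A@[s0,0,h]
    A=A@Y(q[1]);A=A@Z(S[1]*q[2]);p=p+A@[e1,0,l1]
    A=A@Y(q[3]);p=p+A@[e2,0,0]
    A=A@Z(S[2]*q[4]);p=p+A@[0,0,l2]
    A=A@Y(q[5]);p=p+A@[w,0,0]
    A=A@Z(S[3]*q[6]+psi);p=p+A@[0,0,l3]
    return p,A
if __name__=='__main__':
    import itertools
    best=[]
    for S in itertools.product([1,-1],repeat=4):
      for psi in(0,np.pi/2,-np.pi/2,np.pi):
        def res(L):
            r=[]
            for q,p,o in zip(Q,P,O):
                a,A=fk(q,L,S);r+=list(a-p)+list(.2*(R.from_matrix(A).inv()*o).as_rotvec())
            return np.array(r)
        x=least_squares(res,[.3,.4,.4,.25,0,0,0,0,psi]);best.append((x.cost,S,x.x,res(x.x)))
    best.sort(key=lambda b:b[0])
    for b in best[:3]:print(b[0],b[1],b[2].round(4))
    print(best[0][3].reshape(-1,6).round(4))
    np.savez('kin.npz',L=best[0][2],S=best[0][1])
E
python3 kin.py; python3 -c "
from h import *
s=sense();print(s['time_s'],s['qpos'],s['qvel'].round(3),s['ee_pos'],s['gripper_width'])"
```

```text
0.0016947637488915466 (-1, -1, -1, -1) [ 0.2069  0.5241  0.3809  0.2899  0.0948 -0.0321  0.133   0.105   3.1416]
0.0016947637488915544 (-1, -1, -1, -1) [ 0.2069  0.5241  0.3809  0.2899  0.0948 -0.0321  0.133   0.105   3.1416]
0.001694763748891559 (-1, -1, -1, -1) [ 0.2069  0.5241  0.3809  0.2899  0.0948 -0.0321  0.133   0.105   3.1416]
[[ 0.0428  0.0192 -0.0036  0.     -0.0001 -0.    ]
 [ 0.0015  0.0236 -0.0073 -0.     -0.      0.    ]
 [-0.0049  0.0024 -0.0099 -0.      0.      0.    ]
 [-0.0036  0.0002  0.0015  0.     -0.      0.    ]
 [ 0.0091  0.0023  0.0125 -0.      0.      0.    ]
 [ 0.0054 -0.0067 -0.0024  0.     -0.      0.    ]
 [-0.0003  0.0033  0.0092  0.      0.      0.    ]]
8.15 [ 1.61875038  0.33110506 -1.44167947  2.1561936  -1.03015145  0.12697099
 -0.09757147] [-0.165 -0.011  0.134 -0.024  0.015 -0.001 -0.045] [ 0.61717738 -0.11496483  0.33106886] 0.04946522398935507
```

```bash
cat > kin2.py <<'E'
from kin import *
S=(-1,-1,-1,-1);psi=np.pi
Z=lambda a:R.from_euler('z',a).as_matrix();Y=lambda a:R.from_euler('y',a).as_matrix()
def frames(q):
    A1=Z(-q[0]);A2=A1@Y(q[1]);A3=A2@Z(-q[2]);A4=A3@Y(q[3]);A5=A4@Z(-q[4]);A6=A5@Y(q[5]);A7=A6@Z(-q[6]+psi)
    return A1,A2,A3,A4,A5,A6,A7
# params: A1:(x,y,z) A3:(x,z) A4 (x) A5:(y,z) A6:(x,y) A7:z
def reg(q,cols):
    F=frames(q);return np.stack([F[i-1][:,j] for i,j in cols],1)
def sol(cols,lam=1e-3):
    A=np.vstack([reg(q,cols) for q in Q]);b=P.ravel()
    x=np.linalg.solve(A.T@A+lam**2*np.eye(len(cols)),A.T@b);return x,(A@x-b).reshape(-1,3)
if __name__=='__main__':
    C0=[(1,2),(3,2),(5,2),(7,2)]
    for ex in ([],[(1,0)],[(1,1)],[(1,1),(3,1)],[(1,1),(3,1),(5,1)],[(1,1),(3,1),(5,1),(6,1)],[(1,0),(3,0),(4,0),(6,0)],[(1,1),(3,1),(5,1),(6,0),(6,1)],[(1,0),(1,1),(3,0),(3,1),(4,0),(5,1),(6,0),(6,1)]):
        x,r=sol(C0+ex);print(ex,x.round(4),np.abs(r).max().round(4))
E
python3 kin2.py
```

```text
[] [0.2244 0.5582 0.4258 0.319 ] 0.0473
[(1, 0)] [0.2471 0.5351 0.4093 0.3305 0.0336] 0.0401
[(1, 1)] [ 0.2797  0.5458  0.4524  0.3608 -0.0473] 0.0161
[(1, 1), (3, 1)] [ 0.284   0.5335  0.4526  0.3503 -0.0294 -0.019 ] 0.0001
[(1, 1), (3, 1), (5, 1)] [ 2.840e-01  5.336e-01  4.525e-01  3.505e-01 -2.920e-02 -1.880e-02
 -3.000e-04] 0.0
[(1, 1), (3, 1), (5, 1), (6, 1)] [ 2.840e-01  5.336e-01  4.525e-01  3.505e-01 -2.920e-02 -1.880e-02
 -2.000e-04 -2.000e-04] 0.0
[(1, 0), (3, 0), (4, 0), (6, 0)] [ 0.2069  0.5241  0.3809  0.2899  0.105   0.0948 -0.0321  0.133 ] 0.0428
[(1, 1), (3, 1), (5, 1), (6, 0), (6, 1)] [ 2.840e-01  5.336e-01  4.525e-01  3.505e-01 -2.920e-02 -1.880e-02
 -2.000e-04 -0.000e+00 -2.000e-04] 0.0
[(1, 0), (1, 1), (3, 0), (3, 1), (4, 0), (5, 1), (6, 0), (6, 1)] [ 2.840e-01  5.336e-01  4.525e-01  3.505e-01  0.000e+00 -2.920e-02
  0.000e+00 -1.880e-02 -0.000e+00 -2.000e-04  0.000e+00 -2.000e-04] 0.0
```

Exact kinematics recovered. Now I'll search for a placement pose with joint margin.

```bash
cat > ik.py <<'E'
from kin2 import *
COL=[(1,2),(3,2),(5,2),(7,2),(1,1),(3,1),(5,1)]
X,_=sol(COL)
LO=np.array([-2.95,-.29,-1.47,.14,-1.03,.13,-2.86]);HI=np.array([2.95,1.99,1.44,2.54,4.17,1.85,2.86])
def FK(q):return reg(q,COL)@X,frames(q)[-1]
def IK(p,Rt,q0,wreg=1e-3,center=None):
    c=(LO+HI)/2 if center is None else center
    def res(q):
        a,A=FK(q);return np.r_[(a-p)*10,R.from_matrix(Rt.T@A).as_rotvec()*3,wreg*(q-c)]
    m=1e-3
    s=least_squares(res,np.clip(q0,LO+m,HI-m),bounds=(LO,HI));q=s.x;a,A=FK(q)
    return q,np.linalg.norm(a-p),np.linalg.norm(R.from_matrix(Rt.T@A).as_rotvec())
def best(p,Rt,n=60,seed=0):
    g=np.random.default_rng(seed);out=[]
    for i in range(n):
        q,e,r=IK(p,Rt,g.uniform(LO,HI))
        if e<1e-3 and r<5e-3: out.append((np.minimum(q-LO,HI-q).min(),q))
    out.sort(key=lambda t:-t[0]);return out
E
python3 - <<'E'
from ik import *
for cz in(.067,.15,.24):
    p,Rt=block_target([-.008,0,cz]);b=best(p,Rt);print(cz,p.round(3),len(b))
    for m,q in b[:6]:print(round(m,3),q.round(2))
E
```

```text
0.067 [ 0.649 -0.089  0.092] 37
0.134 [-0.01  0.66  0.29  2.41  3.62  1.03  1.34]
0.134 [-0.01  0.66  0.29  2.41  3.62  1.03  1.34]
0.134 [-0.01  0.66  0.29  2.41  3.62  1.03  1.34]
0.134 [-0.01  0.66  0.29  2.41  3.62  1.03  1.34]
0.134 [-0.01  0.66  0.29  2.41  3.62  1.03  1.34]
0.134 [-0.01  0.66  0.29  2.41  3.62  1.03  1.34]
0.15 [ 0.649 -0.089  0.175] 35
0.155 [0.12 0.41 0.14 2.39 3.67 0.76 1.31]
0.155 [0.12 0.41 0.14 2.39 3.67 0.76 1.31]
0.155 [0.12 0.41 0.14 2.39 3.67 0.76 1.31]
0.155 [0.12 0.41 0.14 2.39 3.67 0.76 1.31]
0.155 [0.12 0.41 0.14 2.39 3.67 0.76 1.31]
0.155 [0.12 0.41 0.14 2.39 3.67 0.76 1.31]
0.24 [ 0.649 -0.089  0.265] 34
0.218 [0.21 0.2  0.02 2.32 3.86 0.51 1.11]
0.218 [0.21 0.2  0.02 2.32 3.86 0.51 1.11]
0.218 [0.21 0.2  0.02 2.32 3.86 0.51 1.11]
0.218 [0.21 0.2  0.02 2.32 3.86 0.51 1.11]
0.218 [0.21 0.2  0.02 2.32 3.86 0.51 1.11]
0.218 [0.21 0.2  0.02 2.32 3.86 0.51 1.11]
```

The outward 60° tilt only works in the flipped wrist branch (q5 ≈ 3.6). I'll search the alternatives that stay in the normal branch: the block turned half around, and a re-grasp at other tilts.

```bash
cat > feas.py <<'E'
from ik import *
def rotx(a):return R.from_euler('x',a,degrees=True).as_matrix()
def tl(yaw,th,flip):
    T=tool(yaw,th)
    return T@np.diag([-1,-1,1]) if flip else T
def bestb(p,Rt,n=25):
    g=np.random.default_rng(1);b=None
    lo=LO.copy();hi=HI.copy();hi[4]=1.2
    for i in range(n):
        q,e,r=IK(p,Rt,g.uniform(lo,hi))
        if e<1e-3 and r<5e-3 and q[4]<1.6:
            m=np.minimum(q-LO,HI-q).min()
            if b is None or m>b[0]:b=(m,q)
    return b
if __name__=='__main__':
    J=jig()
    print('PLACE: tilt phi in jig xz plane (+ outward), grasp at jig (-8,0,100)')
    G=JO+J@np.array([-.008,0,.1])
    for phi in(-75,-60,-45,-30,-15,0,15,30,45,60):
        for fl in(0,1):
            T=tl(8.1,phi,fl);b=bestb(G+.019*T[:,2],T)
            print(phi,fl,None if b is None else (round(b[0],2),b[1].round(2)))
    print('PICK')
    a=np.radians(-15.5);o=np.array([np.cos(a),np.sin(a),0])
    for th in(-45,-30,-15,0,15,30,45,60):
        for fl in(0,1):
            T=tl(-15.5,th,fl);b=bestb(np.array([.6013,.304,.045])+.019*T[:,2],T)
            print(th,fl,None if b is None else (round(b[0],2),b[1].round(2)))
E
python3 feas.py
```

```text
Still running in the background as job /tmp/bash_jobs.1000/d8d92cc5abf3 (pid 1141). You'll get a notice when it ends.
```

```bash
sleep 200; cat /tmp/bash_jobs.1000/d8d92cc5abf3/stdout; nproc
```

```text
PLACE: tilt phi in jig xz plane (+ outward), grasp at jig (-8,0,100)
-75 0 None
-75 1 None
-60 0 None
-60 1 None
-45 0 (np.float64(0.0), array([-0.06,  1.06,  0.16,  1.01,  0.02,  1.85, -1.36]))
-45 1 (np.float64(0.0), array([-0.06,  1.06,  0.16,  1.01,  0.02,  1.85,  1.78]))
-30 0 (np.float64(0.3), array([ 0.07,  0.88, -0.09,  1.23,  0.14,  1.55, -1.47]))
-30 1 (np.float64(0.14), array([ 0.41,  1.02, -0.79,  1.2 ,  0.59,  1.71,  1.35]))
-15 0 (np.float64(0.63), array([ 0.12,  0.73, -0.12,  1.47,  0.13,  1.22, -1.47]))
-15 1 (np.float64(0.45), array([ 0.54,  0.9 , -0.88,  1.43,  0.64,  1.4 ,  1.29]))
0 0 (np.float64(0.73), array([ 0.17,  0.59, -0.15,  1.69,  0.11,  0.86, -1.45]))
0 1 (np.float64(0.49), array([ 0.7 ,  0.81, -0.98,  1.65,  0.75,  1.09,  1.21]))
15 0 (np.float64(0.36), array([ 0.26,  0.5 , -0.2 ,  1.9 ,  0.08,  0.49, -1.41]))
15 1 (np.float64(0.43), array([ 0.83,  0.75, -1.04,  1.87,  0.92,  0.76,  1.06]))
30 0 (np.float64(0.0), array([ 0.54,  0.5 , -0.5 ,  2.09,  0.7 ,  0.13, -1.95]))
30 1 (np.float64(0.16), array([ 0.78,  0.59, -0.82,  2.07,  1.21,  0.29,  0.76]))
45 
[... 369 characters left out ...]
]))
-15 0 (np.float64(0.57), array([-0.35,  0.82, -0.17,  1.43, -0.06,  1.09, -2.29]))
-15 1 (np.float64(0.54), array([ 0.05,  1.02, -0.93,  1.4 ,  0.58,  1.24,  0.4 ]))
0 0 (np.float64(0.44), array([-0.51,  0.71, -0.05,  1.63,  0.04,  0.81, -2.42]))
0 1 (np.float64(0.63), array([-0.01,  0.88, -0.84,  1.59,  0.74,  1.02,  0.22]))
15 0 (np.float64(0.29), array([-0.81,  0.65,  0.24,  1.81,  0.12,  0.53, -2.57]))
15 1 (np.float64(0.7), array([-0.17,  0.75, -0.68,  1.77,  0.96,  0.83, -0.07]))
30 0 (np.float64(0.24), array([-0.27,  0.74, -0.66,  1.9 ,  1.38,  0.88,  2.62]))
30 1 (np.float64(0.63), array([-0.37,  0.7 , -0.51,  1.91,  1.31,  0.79, -0.51]))
45 0 None
45 1 None
60 0 None
60 1 None
4
```

The kinematics suggest a clean route. Put the block back on its bearer and re-grasp with the tool tilted about 45° inward and turned half around. A half turn about the tool axis then stands the block upright, all in the normal wrist branch. I'll check the margins.

```bash
cat > f2.py <<'E'
from feas import *
def seeded(p,Rt,seeds,w=3e-3):
    b=None
    for s in seeds:
        q,e,r=IK(p,Rt,np.array(s,float),w,center=np.array(s,float))
        m=np.minimum(q-LO,HI-q).min()
        if e<2e-3 and r<1e-2 and (b is None or m>b[0]): b=(round(m,3),q.round(2),round(e,4))
    return b
if __name__=='__main__':
    J=jig();a=np.radians(-15.5);o=np.array([np.cos(a),np.sin(a),0])
    for th in(-44,-48,-52):
        for off in (.015,.025):
            T=tl(-15.5,th,1);g=np.array([.6013,.304,.036])+off*o
            print('pick',th,off,seeded(g+.019*T[:,2],T,[[.04,1.3,-.98,.98,.33,1.71,.59],[-.2,1.1,-.4,1,0,1.6,.8]]))
            T=tl(8.1,-90-th,0);g=JO+J@np.array([-.008,0,.067+off])
            print(' place',-90-th,off,seeded(g+.019*T[:,2],T,[[-.06,1.06,.16,1.01,.02,1.75,-1.36],[.2,1.06,-.3,1.1,.2,1.7,-1.3]]))
            g[2]+=.12
            print(' hover',-90-th,off,seeded(g+.019*T[:,2],T,[[-.06,.9,.16,.9,.02,1.75,-1.36],[.2,.9,-.3,.9,.2,1.7,-1.3]]))
E
python3 f2.py
```

```text
pick -44 0.015 (np.float64(0.193), array([-0.15,  1.17, -0.45,  0.96, -0.07,  1.66,  0.86]), np.float64(0.0))
 place -46 0.015 (np.float64(0.002), array([-0.06,  1.09,  0.16,  1.  ,  0.01,  1.85, -1.36]), np.float64(0.0))
 hover -46 0.015 None
pick -44 0.025 (np.float64(0.17), array([-0.15,  1.19, -0.44,  0.92, -0.07,  1.68,  0.86]), np.float64(0.0))
 place -46 0.025 (np.float64(0.0), array([-0.14,  1.1 ,  0.35,  1.01, -0.1 ,  1.85, -1.27]), np.float64(0.0006))
 hover -46 0.025 None
pick -48 0.015 (np.float64(0.118), array([-0.14,  1.22, -0.45,  0.9 , -0.1 ,  1.73,  0.86]), np.float64(0.0))
 place -42 0.015 (np.float64(0.087), array([-0.06,  1.04,  0.15,  1.06,  0.01,  1.76, -1.36]), np.float64(0.0))
 hover -42 0.015 None
pick -48 0.025 (np.float64(0.093), array([-0.15,  1.24, -0.45,  0.86, -0.1 ,  1.76,  0.86]), np.float64(0.0))
 place -42 0.025 (np.float64(0.074), array([-0.06,  1.03,  0.15,  1.06,  0.01,  1.78, -1.36]), np.float64(0.0))
 hover -42 0.025 None
pick -52 0.015 (np.float64(0.042), array([-0.14,  1.27, -0.46,  0.83, -0.12,  1.81,  0.85]), np.float64(0.0))
 place -38 0.015 (np.float64(0.173), array([-0.05,  1.  ,  0.15,  1.13,  0.  ,  1.68, -1.36]), np.float64(0.0))
 hover -38 0.015 (np.float64(0.0), array([-0.1 ,  0.89,  0.26,  1.06, -0.04,  1.85, -1.3 ]), np.float64(0.0))
pick -52 0.025 (np.float64(0.015), array([-0.15,  1.28, -0.46,  0.79, -0.12,  1.83,  0.85]), np.float64(0.0))
 place -38 0.025 (np.float64(0.159), array([-0.06,  0.99,  0.15,  1.12,  0.01,  1.69, -1.36]), np.float64(0.0))
 hover -38 0.025 (np.float64(0.0), array([-0.16,  0.89,  0.38,  1.08, -0.1 ,  1.85, -1.25]), np.float64(0.0016))
```

```bash
python3 - <<'E'
from ik import *
s=sense();q=s['qpos'];print(q.round(3),FK(q)[0]-s['ee_pos'])
Rc=R.from_quat(s['eef_rot']).as_matrix();print(Rc.round(3))
delta([.57,-.05,.36],tool(0,20));delta([.57,-.05,.36],tool(0,0))
for th,y in((30,0),(20,0),(0,0)):
    qq,e,r=IK(np.array([.57,-.05,.36]),tool(y,th),q,3e-3,center=q);print(th,qq.round(2),e,r)
E
```

```text
[ 1.619  0.331 -1.442  2.156 -1.03   0.127 -0.098] [-4.82182951e-07 -4.60541714e-07 -5.05020087e-07]
[[ 0.174 -0.564  0.807]
 [-0.984 -0.071  0.163]
 [-0.034 -0.822 -0.568]]
shift [-0.0732 -0.0018 -0.0439] turn [-35.11   7.82   6.86]
shift [-0.0732 -0.0018 -0.0439] turn [-55.06   6.67   8.3 ]
30 [ 1.82 -0.29 -1.47  1.92 -0.61  0.8  -0.96] 0.0020537417085595235 0.004920426548342649
20 [ 1.82 -0.29 -1.47  1.86 -0.5   0.94 -1.06] 0.026294311203953643 0.0747683684738255
0 [ 0.61  0.34 -0.81  1.49  0.25  1.41 -1.78] 7.968058968132324e-07 5.066074677379602e-06
```

Request:
{"name": "drive_tool", "arguments": {"series": [{"x":-0.02,"y":0,"z":-0.01,"wx":-8,"wy":1,"wz":1,"hand":0.3},{"x":-0.03,"y":0,"z":-0.02,"wx":-16,"wy":2,"wz":2,"hand":0.3},{"x":-0.04,"y":0,"z":-0.03,"wx":-24,"wy":3,"wz":4,"hand":0.3},{"x":-0.05,"y":0,"z":-0.04,"wx":-32,"wy":4,"wz":5,"hand":0.3},{"x":-0.05,"y":0,"z":-0.04,"wx":-32,"wy":4,"wz":5,"hand":0.3},{"x":-0.05,"y":0,"z":-0.04,"wx":-32,"wy":4,"wz":5,"hand":0.3}]}}

```text
time_s: 8.75
ee_pos: [0.5771, -0.0643, 0.355]
eef_rot: [0.718, -0.663, 0.129, -0.17]
contact_force: [-1.1, 1.9, -1.0]
gripper_width: 0.0495
```

```bash
python3 - <<'E'
from ik import *
s=sense();q=s['qpos'];print(q.round(3),s['qvel'].round(2))
delta([.57,-.05,.33],tool(0,0))
E
```

```text
[ 1.065  0.113 -1.027  1.825 -0.004  0.839 -1.428] [-0.9   0.6   0.07 -0.83  1.96  1.35 -2.18]
shift [-0.0139  0.0159  0.0209] turn [-24.39   3.39   4.46]
```

It is recovering well. I'll continue to tool-down.

Request:
{"name": "drive_tool", "arguments": {"series": [{"x":-0.005,"y":0.005,"z":0.01,"wx":-8,"wy":1,"wz":1,"hand":0.3},{"x":-0.01,"y":0.01,"z":0.02,"wx":-16,"wy":2,"wz":3,"hand":0.3},{"x":-0.014,"y":0.016,"z":0.021,"wx":-24.4,"wy":3.4,"wz":4.5,"hand":0.3},{"x":-0.014,"y":0.016,"z":0.021,"wx":-24.4,"wy":3.4,"wz":4.5,"hand":0.3},{"x":-0.014,"y":0.016,"z":0.021,"wx":-24.4,"wy":3.4,"wz":4.5,"hand":0.3},{"x":-0.014,"y":0.016,"z":0.021,"wx":-24.4,"wy":3.4,"wz":4.5,"hand":0.3},{"x":-0.014,"y":0.016,"z":0.021,"wx":-24.4,"wy":3.4,"wz":4.5,"hand":0.3}]}}

```text
time_s: 9.45
ee_pos: [0.5706, -0.0511, 0.3306]
eef_rot: [-0.707, 0.707, -0.001, 0.004]
contact_force: [-0.6, -0.4, -1.1]
gripper_width: 0.0494
```

```bash
python3 - <<'E'
from ik import *
s=sense();q=s['qpos'];print(q.round(3),s['qvel'].round(2))
f=np.load('pics/w5.npz');T=R.from_quat(f['eef_rot']).as_matrix();p=f['ee_pos']+[0,0,.10]
delta(p,T);print(p,IK(p,T,q,3e-3,center=q))
delta([.61,.29,.25],tool(-15.5,-15))
E
```

```text
[ 0.694  0.389 -0.934  1.544  0.315  1.361 -1.839] [ 0.01 -0.   -0.   -0.01  0.    0.01 -0.01]
shift [-0.3476 -0.0529  0.2134] turn [-30.08  -3.68  15.22]
[0.62495061 0.29728005 0.11884469] (array([-0.03507848,  1.01586151, -0.74065633,  1.06121763,  0.22065128,
        1.59003424, -2.48005588]), np.float64(3.8115768235423385e-07), np.float64(1.7368157437203027e-06))
shift [-0.3408 -0.0388  0.0821] turn [-15.28  -1.76  15.45]
```

Request:
{"name": "drive_tool", "arguments": {"series": [{"x":-0.04,"y":-0.006,"z":0.02,"wx":-4,"wy":-0.5,"wz":2,"hand":0.3},{"x":-0.08,"y":-0.012,"z":0.05,"wx":-8,"wy":-1,"wz":4,"hand":0.3},{"x":-0.12,"y":-0.018,"z":0.07,"wx":-12,"wy":-1.5,"wz":6,"hand":0.3},{"x":-0.16,"y":-0.024,"z":0.1,"wx":-16,"wy":-2,"wz":8,"hand":0.3},{"x":-0.2,"y":-0.03,"z":0.12,"wx":-20,"wy":-2.4,"wz":10,"hand":0.3},{"x":-0.24,"y":-0.036,"z":0.15,"wx":-24,"wy":-3,"wz":12,"hand":0.3},{"x":-0.28,"y":-0.042,"z":0.17,"wx":-28,"wy":-3.4,"wz":14,"hand":0.3},{"x":-0.32,"y":-0.048,"z":0.19,"wx":-30,"wy":-3.7,"wz":15.2,"hand":0.3},{"x":-0.348,"y":-0.053,"z":0.213,"wx":-30.1,"wy":-3.7,"wz":15.2,"hand":0.3},{"x":-0.348,"y":-0.053,"z":0.213,"wx":-30.1,"wy":-3.7,"wz":15.2,"hand":0.3},{"x":-0.348,"y":-0.053,"z":0.213,"wx":-30.1,"wy":-3.7,"wz":15.2,"hand":0.3},{"x":-0.348,"y":-0.053,"z":0.213,"wx":-30.1,"wy":-3.7,"wz":15.2,"hand":0.3},{"x":-0.348,"y":-0.053,"z":0.213,"wx":-30.1,"wy":-3.7,"wz":15.2,"hand":0.3}]}}

```text
time_s: 10.75
ee_pos: [0.626, 0.2972, 0.1207]
eef_rot: [-0.585, 0.769, 0.206, -0.156]
contact_force: [-0.2, 0.2, -1.6]
gripper_width: 0.0494
```

```bash
python3 - <<'E'
from ik import *
s=sense();q=s['qpos'];print(q.round(3),s['qvel'].round(2))
f=np.load('pics/w5.npz');T=R.from_quat(f['eef_rot']).as_matrix()
for h in(.04,.001):delta(f['ee_pos']+[0,0,h],T)
E
```

```text
[-0.023  1.024 -0.772  1.056  0.242  1.598 -2.494] [-0.01  0.01 -0.    0.   -0.   -0.   -0.  ]
shift [ 0.0002 -0.0299  0.0542] turn [ 0.03  0.14 -0.  ]
shift [ 0.0002 -0.0493  0.088 ] turn [ 0.03  0.14 -0.  ]
```

Request:
{"name": "drive_tool", "arguments": {"series": [{"x":0,"y":-0.015,"z":0.027,"wx":0,"wy":0,"wz":0,"hand":0.3},{"x":0,"y":-0.03,"z":0.054,"wx":0,"wy":0,"wz":0,"hand":0.3},{"x":0,"y":-0.041,"z":0.073,"wx":0,"wy":0,"wz":0,"hand":0.3},{"x":0,"y":-0.046,"z":0.082,"wx":0,"wy":0,"wz":0,"hand":0.3},{"x":0,"y":-0.0493,"z":0.088,"wx":0,"wy":0,"wz":0,"hand":0.3},{"x":0,"y":-0.0493,"z":0.088,"wx":0,"wy":0,"wz":0,"hand":0.3},{"x":0,"y":-0.0493,"z":0.088,"wx":0,"wy":0,"wz":0,"hand":0.3}]}}

```text
time_s: 11.45
ee_pos: [0.6238, 0.2999, 0.0193]
eef_rot: [-0.585, 0.768, 0.206, -0.156]
contact_force: [0.2, -0.2, -0.9]
gripper_width: 0.0494
```

```bash
python3 - <<'E'
from ik import *
s=sense();print(s['qpos'].round(3),s['qvel'].round(2))
f=np.load('pics/w5.npz');T=R.from_quat(f['eef_rot']).as_matrix()
delta(f['ee_pos'],T)
E
```

```text
[-0.029  1.125 -0.744  1.102  0.286  1.468 -2.472] [-0.  0.  0.  0.  0. -0. -0.]
shift [ 0.0023 -0.0018 -0.0005] turn [0.13 0.09 0.14]
```

Request:
{"name": "drive_tool", "arguments": {"series": [{"x":0.002,"y":-0.002,"z":0,"wx":0,"wy":0,"wz":0,"hand":0.3},{"x":0.002,"y":-0.002,"z":0,"wx":0,"wy":0,"wz":0,"hand":0.7},{"x":0.002,"y":-0.002,"z":0,"wx":0,"wy":0,"wz":0,"hand":1},{"x":0.002,"y":-0.002,"z":0,"wx":0,"wy":0,"wz":0,"hand":1},{"x":0.002,"y":-0.002,"z":0,"wx":0,"wy":0,"wz":0,"hand":1},{"x":0.002,"y":-0.002,"z":0,"wx":0,"wy":0,"wz":0,"hand":1},{"x":0.002,"y":-0.002,"z":-0.04,"wx":0,"wy":0,"wz":0,"hand":1},{"x":0.002,"y":-0.002,"z":-0.08,"wx":0,"wy":0,"wz":0,"hand":1},{"x":0.002,"y":-0.002,"z":-0.12,"wx":10,"wy":0,"wz":0,"hand":1},{"x":0.002,"y":0.03,"z":-0.18,"wx":18,"wy":0,"wz":0,"hand":1},{"x":0.002,"y":0.06,"z":-0.22,"wx":25,"wy":0,"wz":0,"hand":1},{"x":0.002,"y":0.06,"z":-0.22,"wx":30,"wy":0,"wz":0,"hand":1},{"x":0.002,"y":0.06,"z":-0.22,"wx":30,"wy":0,"wz":0,"hand":1},{"x":0.002,"y":0.06,"z":-0.22,"wx":30,"wy":0,"wz":0,"hand":1}]}}

```text
time_s: 12.85
ee_pos: [0.6786, 0.282, 0.2391]
eef_rot: [-0.606, 0.795, 0.0, -0.001]
contact_force: [0.2, -0.6, -0.1]
gripper_width: 0.0853
```

```bash
python3 snap.py w8; python3 - <<'E'
from ik import *
s=sense();q=s['qpos'];print(s['contact_force'])
f=np.load('pics/w8.npz');p=f['p'];hsv=cv2.cvtColor(p,cv2.COLOR_BGR2HSV)
u=project('wrist',[.601,.305,.047],f)[0];print(u)
m=(hsv[...,0]<14)&(hsv[...,1]>135)&(hsv[...,2]<115)
c=blob(m,(float(u[0]),float(u[1])),3);print(rectworld('wrist',c,.047,f),cv2.boundingRect(c))
delta([.55,.3,.26],tl(-15.5,0,1) if 0 else tool(-15.5,0)@np.diag([-1,-1,1]))
E
```

```text
12.85 [0.67858381 0.28202475 0.23911245] [-0.06304858  0.70271357 -0.72237496  1.23553502  0.45168504  1.36397304
 -2.5936922 ] 0.06416121460355688
[ 0.91996798 -0.53476249 -1.37995854]
[316.37090486 293.98191936]
(603.5816650390625, 304.285400390625, 113.15533447265625, 48.70280075073242, 164.512939453125) (288, 228, 58, 122)
shift [ 0.0161  0.1295 -0.0224] turn [   0.23    0.28 -179.93]
```

View pics/w8.png

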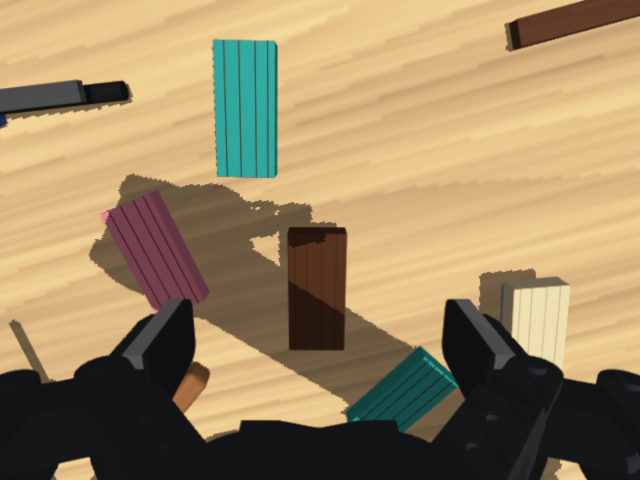

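The block is back on its bearer: top face from (289,235) to (344,349), level and with a yaw of about -15.5°. Now I'll spin the wrist half around for the re-grasp.

Request:
{"name": "drive_tool", "arguments": {"series": [{"x":0,"y":0.02,"z":0,"wx":0,"wy":0,"wz":-8.5,"hand":1},{"x":0,"y":0.03,"z":0,"wx":0,"wy":0,"wz":-17,"hand":1},{"x":0,"y":0.04,"z":0,"wx":0,"wy":0,"wz":-25.5,"hand":1},{"x":0,"y":0.05,"z":0,"wx":0,"wy":0,"wz":-34,"hand":1},{"x":0,"y":0.05,"z":0,"wx":0,"wy":0,"wz":-42.5,"hand":1},{"x":0,"y":0.05,"z":0,"wx":0,"wy":0,"wz":-51,"hand":1},{"x":0,"y":0.05,"z":0,"wx":0,"wy":0,"wz":-59.5,"hand":1},{"x":0,"y":0.05,"z":0,"wx":0,"wy":0,"wz":-68,"hand":1},{"x":0,"y":0.05,"z":0,"wx":0,"wy":0,"wz":-76.5,"hand":1},{"x":0,"y":0.05,"z":0,"wx":0,"wy":0,"wz":-85,"hand":1},{"x":0,"y":0.05,"z":0,"wx":0,"wy":0,"wz":-90,"hand":1}]}}

```text
time_s: 14.0
ee_pos: [0.6313, 0.2937, 0.2349]
eef_rot: [0.991, -0.132, -0.004, 0.001]
contact_force: [0.2, -0.7, 0.6]
gripper_width: 0.0854
```

Request:
{"name": "drive_tool", "arguments": {"series": [{"x":0,"y":0,"z":0,"wx":0,"wy":0,"wz":-8.5,"hand":1},{"x":0,"y":0,"z":0,"wx":0,"wy":0,"wz":-17,"hand":1},{"x":0,"y":0,"z":0,"wx":0,"wy":0,"wz":-25.5,"hand":1},{"x":0,"y":0,"z":0,"wx":0,"wy":0,"wz":-34,"hand":1},{"x":0,"y":0,"z":0,"wx":0,"wy":0,"wz":-42.5,"hand":1},{"x":0,"y":0,"z":0,"wx":0,"wy":0,"wz":-51,"hand":1},{"x":0,"y":0,"z":0,"wx":0,"wy":0,"wz":-59.5,"hand":1},{"x":0,"y":0,"z":0,"wx":0,"wy":0,"wz":-68,"hand":1},{"x":0,"y":0,"z":0,"wx":0,"wy":0,"wz":-76.5,"hand":1},{"x":0,"y":0,"z":0,"wx":0,"wy":0,"wz":-85,"hand":1},{"x":0,"y":0,"z":0,"wx":0,"wy":0,"wz":-90,"hand":1},{"x":0,"y":0,"z":0,"wx":0,"wy":0,"wz":-90,"hand":1}]}}

```text
time_s: 15.2
ee_pos: [0.6312, 0.2939, 0.235]
eef_rot: [0.796, 0.606, -0.003, -0.002]
contact_force: [-0.1, -1.0, -0.1]
gripper_width: 0.0851
```

```bash
python3 - <<'E'
from f2 import *
f=np.load('pics/w8.npz')
P=onplane('wrist',[[288.5,235.5],[346.5,235.5],[344.5,349.5],[289.5,349.5]],.047,f);C=P.mean(0);print(C,[np.linalg.norm(P[i]-P[i-1]).round(4) for i in range(4)])
d=(P[0]+P[1]-P[2]-P[3]);a0=np.degrees(np.arctan2(d[1],d[0]));print(a0)
s=sense();q=s['qpos'];print(q.round(3),s['ee_pos'])
a=np.radians(-15.5);o=np.array([np.cos(a),np.sin(a),0])
T=tl(-15.5,-48,1);g=np.array([C[0],C[1],.036])+.02*o;t=g+.019*T[:,2]
for k in (.10,.05,0):print(k,(t-k*T[:,2]).round(4),seeded(t-k*T[:,2],T,[q,[-.15,1.24,-.45,.86,-.1,1.7,.86]]))
T2=tl(-15.5,-30,1);p2=g+[0,0,.07]+.04*o+.019*T2[:,2]
print(p2,seeded(p2,T2,[q]));delta(p2,T2)
E
```

```text
[0.60152516 0.30356217 0.047     ] [np.float64(0.1069), np.float64(0.0482), np.float64(0.107), np.float64(0.0496)]
-15.60250298841596
[ 0.17   0.916 -1.359  1.335  0.882  1.555  0.215] [0.63124718 0.29390513 0.23503685]
0.1 [0.6788 0.2821 0.0902] None
0.05 [0.643  0.2921 0.0567] None
0 [0.6072 0.302  0.0233] (np.float64(0.105), array([-0.15,  1.23, -0.45,  0.88, -0.1 ,  1.75,  0.86]), np.float64(0.0))
[0.6501885  0.29006663 0.08954552] (np.float64(0.085), array([ 0.11,  1.3 , -1.32,  0.97,  0.74,  1.77,  0.44]), np.float64(0.0))
shift [0.0017 0.0203 0.1453] turn [2.96e+01 1.50e-01 2.00e-02]
```

```bash
python3 - <<'E'
from f2 import *
s=sense();q=s['qpos']
C=np.array([.6015,.3036,.036]);a=np.radians(-15.5);o=np.array([np.cos(a),np.sin(a),0])
for off in(.01,.02):
  for th in(-20,-30,-40,-45):
    T=tl(-15.5,th,1);g=C+off*o;t=g+.019*T[:,2]
    print(off,th,seeded(t,T,[q]),seeded(t+[0,0,.08],T,[q]))
T=tl(-15.5,-20,1);g=C+.018*o
delta(g+.019*T[:,2]-.06*T[:,2],T);delta(g+.019*T[:,2],T)
E
```

```text
0.01 -20 (np.float64(0.196), array([ 0.16,  1.26, -1.27,  1.3 ,  0.84,  1.48,  0.29]), np.float64(0.0)) (np.float64(0.147), array([ 0.16,  1.18, -1.32,  1.26,  0.78,  1.57,  0.29]), np.float64(0.0))
0.01 -30 (np.float64(0.174), array([ 0.14,  1.34, -1.3 ,  1.16,  0.75,  1.61,  0.37]), np.float64(0.0)) (np.float64(0.129), array([ 0.14,  1.26, -1.34,  1.13,  0.7 ,  1.69,  0.35]), np.float64(0.0))
0.01 -40 (np.float64(0.102), array([ 0.12,  1.42, -1.32,  1.01,  0.68,  1.75,  0.43]), np.float64(0.0)) (np.float64(0.027), array([ 0.12,  1.34, -1.36,  0.99,  0.62,  1.82,  0.39]), np.float64(0.0))
0.01 -45 (np.float64(0.03), array([ 0.1 ,  1.46, -1.34,  0.93,  0.64,  1.82,  0.44]), np.float64(0.0)) (np.float64(0.0), array([ 0.08,  1.32, -1.24,  0.93,  0.48,  1.85,  0.46]), np.float64(0.0))
0.02 -20 (np.float64(0.198), array([ 0.16,  1.26, -1.27,  1.27,  0.85,  1.49,  0.31]), np.float64(0.0)) (np.float64(0.15), array([ 0.16,  1.18, -1.32,  1.24,  0.79,  1.58,  0.31]), np.float64(0.0))
0.02 -30 (np.float64(0.175), array([ 0.14,  1.34, -1.3 ,  1.13,  0.76,  1.62,  0.39]), np.float64(0.0)) (np.float64(0.132), array([ 0.14,  1.26, -1.34,  1.1 ,  0.7 ,  1.71,  0.37]), np.float64(0.0))
0.02 -40 (np.float64(0.083), array([ 0.11,  1.42, -1.32,  0.98,  0.68,  1.77,  0.44]), np.float64(0.0)) (np.float64(0.007), array([ 0.11,  1.34, -1.36,  0.96,  0.63,  1.84,  0.4 ]), np.float64(0.0))
0.02 -45 (np.float64(0.009), array([ 0.09,  1.46, -1.34,  0.9 ,  0.65,  1.84,  0.46]), np.float64(0.0)) (np.float64(0.0), array([ 0.06,  1.3 , -1.15,  0.89,  0.41,  1.85,  0.51]), np.float64(0.0))
shift [0.0018 0.0019 0.1605] turn [19.6   0.15  0.03]
shift [ 0.0019 -0.0182  0.217 ] turn [19.6   0.15  0.03]
```

```bash
cat > sim.py <<'E'
from f2 import *
def jac(q):
    F=frames(q);sg=[-1,1,-1,1,-1,1,-1];ax=[2,1,2,1,2,1,2]
    p,_=FK(q);J=np.zeros((6,7))
    pr=[np.eye(3)]+list(F[:-1])
    e=1e-6
    for i in range(7):
        J[3:,i]=sg[i]*pr[i][:,ax[i]]
        d=q.copy();d[i]+=e;J[:3,i]=(FK(d)[0]-p)/e
    return J
def go(q,p,Rt,n=60,W=None):
    q=q.copy();p0,R0=FK(q);rv=R.from_matrix(Rt@R0.T).as_rotvec()
    W=np.ones(7) if W is None else W
    for k in range(1,n+1):
        pt=p0+(p-p0)*k/n;Rk=R.from_rotvec(rv*k/n).as_matrix()@R0
        for _ in range(3):
            a,A=FK(q);e=np.r_[pt-a,R.from_matrix(Rk@A.T).as_rotvec()]
            J=jac(q);Wi=np.diag(1/W);dq=Wi@J.T@np.linalg.solve(J@Wi@J.T+1e-6*np.eye(6),e)
            q=np.clip(q+dq,LO,HI)
    return q
E
python3 - <<'E'
from sim import *
q=np.array([-.06304858,.70271357,-.72237496,1.23553502,.45168504,1.36397304,-2.5936922])
p,A=FK(q);pt=p+A@[0,.05,0]
q1=go(q,pt,A@R.from_euler('z',-90,degrees=True).as_matrix());a=FK(q1)
q2=go(q1,a[0],a[1]@R.from_euler('z',-90,degrees=True).as_matrix());print(q2.round(3),'real',sense()['qpos'].round(3))
# first move start->w2->w3
q=Q[0];q=go(q,P[1],O[1].as_matrix());print(q.round(3),Q[1].round(3))
q=go(Q[1],P[2],O[2].as_matrix());print(q.round(3),Q[2].round(3))
q=go(Q[2],P[3],O[3].as_matrix());print(q.round(3),Q[3].round(3))
E
```

```text
[ 0.169  0.91  -1.361  1.336  0.881  1.555  0.214] real [ 0.17   0.916 -1.359  1.335  0.882  1.555  0.215]
[ 0.34   0.274 -0.233  1.451  0.064  1.425 -1.362] [ 0.333  0.273 -0.223  1.451  0.061  1.425 -1.36 ]
[-0.318  0.386 -0.376  1.422  0.143  1.36  -2.55 ] [-0.313  0.387 -0.384  1.422  0.146  1.361 -2.553]
[-0.183  1.024 -0.376  0.913 -0.019  1.637 -2.289] [-0.189  1.022 -0.36   0.914 -0.03   1.637 -2.282]
```

The driver behaves as a plain pseudo-inverse, and my model reproduces it to within 0.02 rad, so I can simulate the whole sequence first.

```bash
cat > plan.py <<'E'
from sim import *
C=np.array([.6015,.3036,.036]);a_=np.radians(-15.5);o=np.array([np.cos(a_),np.sin(a_),0]);up=np.array([0,0,1.])
Rb=np.c_[o,np.cross(up,o),up];J_=jig()
def show(n,q,p,Rt):
    a,A=FK(q);print(n,q.round(2),'marg',np.minimum(q-LO,HI-q).min().round(3),'err',np.linalg.norm(a-p).round(4),np.degrees(np.linalg.norm(R.from_matrix(Rt.T@A).as_rotvec())).round(2))
def run(q,off,th,lift,phi_tilt=0,verbose=1,approach_tilt=-20):
    g=C+off*o;seq=[]
    T=tl(-15.5,approach_tilt,1);seq.append(('pre',g+.019*T[:,2]-.06*T[:,2],T));seq.append(('at',g+.019*T[:,2],T))
    T=tl(-15.5,th,1);seq.append(('tilt',g+.019*T[:,2],T))
    Bt=T.T@Rb;ct=T.T@(C-(g+.019*T[:,2]))
    # lift w/ tilt reduction
    T1=tl(-15.5,-15,1);pl=g+[0,0,lift]-.05*o;seq.append(('lift',pl,T1))
    # spin halves
    M=lambda k:T1@R.from_euler('z',k,degrees=True).as_matrix()
    Rb2=np.c_[up,-J_[:,1],J_[:,0]]
    tiltR=R.from_rotvec(J_[:,1]*np.radians(phi_tilt)).as_matrix()
    Rp=tiltR@Rb2@Bt.T
    pa=lambda c:JO+J_@np.array(c)-Rp@ct
    mid=JO+J_@np.array([-.05,.16,.22])
    seq.append(('spin1',(pl+mid)/2,M(80)));
    T3=tl(8.1,-12,0);seq.append(('spin2',mid,T3))
    seq.append(('hov',pa([-.008,.12,.10]),Rp));seq.append(('slide0',pa([-.008,.12,.073]),Rp));seq.append(('slide',pa([-.008,0,.073]),Rp));seq.append(('down',pa([-.008,0,.067]),Rp))
    for n,p,Rt in seq:
        q=go(q,p,Rt,40)
        if verbose:show(n,q,p,Rt)
    return q,seq,Rp,ct
if __name__=='__main__':
    q=sense()['qpos']
    run(q,.02,-45,.15,0);print();run(q,.02,-43,.15,5)
E
python3 plan.py
```

```text
pre [ 0.15  1.21 -1.3   1.19  0.81  1.58  0.35] marg 0.174 err 0.0 0.0
at [ 0.16  1.26 -1.27  1.27  0.84  1.49  0.31] marg 0.2 err 0.0 0.0
tilt [ 0.08  1.45 -1.3   0.9   0.62  1.83  0.48] marg 0.02 err 0.0 0.0
lift [ 0.18  1.03 -1.38  1.34  0.75  1.58  0.21] marg 0.089 err 0.0 0.0
spin1 [ 0.33  0.8  -1.12  1.45  0.49  1.47 -0.89] marg 0.349 err 0.0 0.0
spin2 [ 0.33  0.58 -0.78  1.53  0.35  1.4  -1.93] marg 0.446 err 0.0 0.0
hov [ 0.1   1.06 -0.52  1.03  0.31  1.85 -1.81] marg 0.0 err 0.0263 4.3
slide0 [ 0.05  1.07 -0.39  1.05  0.25  1.85 -1.75] marg 0.0 err 0.0055 0.9
slide [ 0.09  1.07 -0.18  0.99  0.23  1.85 -1.52] marg 0.0 err 0.0092 1.51
down [ 0.07  1.08 -0.12  1.    0.19  1.85 -1.49] marg 0.0 err 0.0036 0.58

pre [ 0.15  1.21 -1.3   1.19  0.81  1.58  0.35] marg 0.174 err 0.0 0.0
at [ 0.16  1.26 -1.27  1.27  0.84  1.49  0.31] marg 0.2 err 0.0 0.0
tilt [ 0.09  1.43 -1.3   0.93  0.64  1.8   0.47] marg 0.049 err 0.0 0.0
lift [ 0.18  1.03 -1.38  1.34  0.75  1.58  0.21] marg 0.088 err 0.0 0.0
spin1 [ 0.33  0.8  -1.12  1.45  0.49  1.47 -0.89] marg 0.349 err 0.0 0.0
spin2 [ 0.33  0.58 -0.78  1.53  0.35  1.4  -1.93] marg 0.446 err 0.0 0.0
hov [-0.03  1.11 -0.25  0.91  0.15  1.85 -1.68] marg 0.0 err 0.0682 11.16
slide0 [-0.15  1.12  0.06  0.95 -0.03  1.85 -1.53] marg 0.0 err 0.0449 7.34
slide [-0.1   1.17  0.29  0.88 -0.05  1.85 -1.29] marg 0.0 err 0.0517 8.45
down [-0.13  1.19  0.35  0.89 -0.09  1.85 -1.26] marg 0.0 err 0.0485 7.93
```

```bash
python3 - <<'E'
from plan import *
q=sense()['qpos']
for off in(.012,.02):
  for th,t in((-45,-5),(-45,-3)):
    print(off,th,t);run(q,off,th,.15,t)
E
```

```text
0.012 -45 -5
pre [ 0.15  1.21 -1.3   1.22  0.8   1.57  0.33] marg 0.171 err 0.0 0.0
at [ 0.16  1.26 -1.27  1.29  0.84  1.48  0.3 ] marg 0.198 err 0.0 0.0
tilt [ 0.09  1.45 -1.3   0.93  0.62  1.81  0.46] marg 0.037 err 0.0 0.0
lift [ 0.18  1.03 -1.39  1.36  0.74  1.58  0.19] marg 0.084 err 0.0 0.0
spin1 [ 0.33  0.79 -1.12  1.46  0.49  1.46 -0.89] marg 0.348 err 0.0 0.0
spin2 [ 0.33  0.58 -0.78  1.53  0.35  1.4  -1.93] marg 0.446 err 0.0 0.0
hov [ 0.17  1.04 -0.63  1.11  0.38  1.83 -1.86] marg 0.02 err 0.0 0.0
slide0 [ 0.17  1.06 -0.62  1.12  0.39  1.8  -1.86] marg 0.055 err 0.0 0.0
slide [ 0.28  1.08 -0.58  1.06  0.47  1.84 -1.7 ] marg 0.012 err 0.0 0.0
down [ 0.28  1.09 -0.58  1.06  0.47  1.83 -1.7 ] marg 0.019 err 0.0 0.0
0.012 -45 -3
pre [ 0.15  1.21 -1.3   1.22  0.8   1.57  0.33] marg 0.171 err 0.0 0.0
at [ 0.16  1.26 -1.27  1.29  0.84  1.48  0.3 ] marg 0.198 err 0.0 0.0
tilt [ 0.09  1.45 -1.3   0.93  0.62  1.81  0.46] marg 0.037 err 0.0 0.0
lift [ 0.18  1.03 -1.39  1.36  0.74  1.58  0.19] marg 0.084 err 0.0 0.0
spin1 [ 0.33  0.79 -1.12  1.46  0.49  1.46 -0.89] marg 0.348 err 0.0 
[... 1137 characters left out ...]
 1.19  0.81  1.58  0.35] marg 0.174 err 0.0 0.0
at [ 0.16  1.26 -1.27  1.27  0.84  1.49  0.31] marg 0.2 err 0.0 0.0
tilt [ 0.08  1.45 -1.3   0.9   0.62  1.83  0.48] marg 0.02 err 0.0 0.0
lift [ 0.18  1.03 -1.38  1.34  0.75  1.58  0.21] marg 0.089 err 0.0 0.0
spin1 [ 0.33  0.8  -1.12  1.45  0.49  1.47 -0.89] marg 0.349 err 0.0 0.0
spin2 [ 0.33  0.58 -0.78  1.53  0.35  1.4  -1.93] marg 0.446 err 0.0 0.0
hov [ 0.15  1.04 -0.61  1.08  0.37  1.85 -1.85] marg 0.0 err 0.0096 1.57
slide0 [ 0.15  1.07 -0.6   1.09  0.38  1.84 -1.85] marg 0.008 err 0.0 0.0
slide [ 0.22  1.07 -0.46  1.03  0.4   1.85 -1.64] marg 0.0 err 0.0042 0.69
down [ 0.21  1.08 -0.45  1.03  0.39  1.85 -1.64] marg 0.0 err 0.0004 0.07
```

```bash
cat > rs.py <<'E'
from plan import *
import sys
rng=np.random.default_rng(int(sys.argv[1]))
q0=sense()['qpos'];p0,R0=FK(q0)
best_=None
import time;t0=time.time()
while time.time()-t0<250:
    k=rng.integers(1,3);way=[]
    q=q0.copy()
    for i in range(k):
        p=np.array([rng.uniform(.45,.66),rng.uniform(-.05,.33),rng.uniform(.24,.36)])
        rv=np.r_[rng.uniform(-35,35,2),rng.uniform(-10,160)].round()
        Rt=R0@R.from_euler('zyx',[rv[2],rv[1],rv[0]],degrees=True).as_matrix()
        way.append((p.round(2),rv));q=go(q,p.round(2),Rt,14)
        if np.minimum(q-LO,HI-q).min()<.02:break
    else:
        # spin back then end
        a,A=FK(q);q=go(q,p0,R0,20)
        a,A=FK(q)
        if np.linalg.norm(a-p0)>2e-3 or np.linalg.norm(R.from_matrix(R0.T@A).as_rotvec())>.02:continue
        sc=-abs(q[2]+.5)
        if best_ is None or sc>best_[0]:best_=(sc,way,q)
print(best_)
E
for i in 1 2 3 4; do OMP_NUM_THREADS=1 python3 rs.py $i & done; wait
```

```text
this script no longer has the robot
this script no longer has the robot
this script no longer has the robot
(np.float64(-0.1288195990883927), [(array([0.54, 0.15, 0.3 ]), array([-32., -30., 108.])), (array([0.46, 0.08, 0.36]), array([-28.,  11.,  61.]))], array([-0.12100336,  0.61517242, -0.6288196 ,  1.35683989,  0.35672852,
        1.28994321,  0.53907343]))Exception ignored in: <_io.TextIOWrapper mode='rw' encoding='UTF-8'>
Traceback (most recent call last):
BrokenPipeError: [Errno 32] Broken pipe
Exception ignored in: <_io.TextIOWrapper mode='rw' encoding='UTF-8'>
Traceback (most recent call last):
BrokenPipeError: [Errno 32] Broken pipe
Exception ignored in: <_io.TextIOWrapper mode='rw' encoding='UTF-8'>
Traceback (most recent call last):
BrokenPipeError: [Errno 32] Broken pipe
```

I should run one script at a time; noted. A loop that frees the elbow was found (q3 from -1.36 to -0.63). I'll simulate the full sequence after it.

```bash
python3 - <<'E'
from plan import *
q=np.array([-0.12100336,0.61517242,-0.6288196,1.35683989,0.35672852,1.28994321,0.53907343])
for off,th,t in((.02,-46,0),(.02,-47,-2),(.02,-47,-4)):
    print(off,th,t);run(q,off,th,.15,t)
s=sense();R0=R.from_quat(s['eef_rot']).as_matrix()
w=[([.54,.15,.3],[-32,-30,108]),([.46,.08,.36],[-28,11,61])]
p=s['ee_pos'];A=R0
for pp,rv in w:
    B=R0@R.from_euler('zyx',[rv[2],rv[1],rv[0]],degrees=True).as_matrix()
    delta(pp,B,p0=p,R0=A);p=np.array(pp);A=B
delta(s['ee_pos'],R0,p0=p,R0=A)
E
```

```text
0.02 -46 0
pre [-0.07  0.94 -0.63  1.21  0.25  1.36  0.67] marg 0.494 err 0.0 0.0
at [-0.08  0.98 -0.62  1.29  0.27  1.25  0.65] marg 0.604 err 0.0 0.0
tilt [-0.07  1.25 -0.67  0.9   0.09  1.72  0.76] marg 0.132 err 0.0 0.0
lift [-0.07  0.72 -0.69  1.36  0.23  1.36  0.57] marg 0.491 err 0.0 0.0
spin1 [-0.08  0.56 -0.35  1.48  0.02  1.33 -0.51] marg 0.516 err 0.0 0.0
spin2 [-0.18  0.46 -0.01  1.57 -0.01  1.32 -1.61] marg 0.527 err 0.0 0.0
hov [-0.14  0.99  0.03  1.08 -0.01  1.84 -1.54] marg 0.013 err 0.0 0.0
slide0 [-0.14  1.02  0.03  1.09 -0.01  1.8  -1.54] marg 0.049 err 0.0 0.0
slide [-0.02  1.05  0.07  1.02  0.07  1.83 -1.4 ] marg 0.024 err 0.0 0.0
down [-0.02  1.06  0.07  1.02  0.07  1.82 -1.4 ] marg 0.032 err 0.0 0.0
0.02 -47 -2
pre [-0.07  0.94 -0.63  1.21  0.25  1.36  0.67] marg 0.494 err 0.0 0.0
at [-0.08  0.98 -0.62  1.29  0.27  1.25  0.65] marg 0.604 err 0.0 0.0
tilt [-0.07  1.26 -0.67  0.88  0.08  1.74  0.76] marg 0.114 err 0.0 0.0
lift [-0.07  0.72 -0.69  1.36  0.23  1.36  0.57] marg 0.491 err 0.0 0.0
spin1 [-0.08  0.56 -0.35  1.48  0.02  1.33 -0.51] marg 0.516 err 0.0 0.
[... 575 characters left out ...]
4 err 0.0 0.0
lift [-0.07  0.72 -0.69  1.36  0.23  1.36  0.57] marg 0.491 err 0.0 0.0
spin1 [-0.08  0.56 -0.35  1.48  0.02  1.33 -0.51] marg 0.516 err 0.0 0.0
spin2 [-0.18  0.46 -0.01  1.57 -0.01  1.32 -1.61] marg 0.527 err 0.0 0.0
hov [-0.14  0.93  0.03  1.16 -0.01  1.73 -1.55] marg 0.12 err 0.0 0.0
slide0 [-0.14  0.96  0.03  1.17 -0.01  1.69 -1.55] marg 0.158 err 0.0 0.0
slide [-0.01  0.99  0.06  1.11  0.06  1.72 -1.4 ] marg 0.134 err 0.0 0.0
down [-0.01  1.    0.06  1.11  0.06  1.71 -1.4 ] marg 0.142 err 0.0 0.0
shift [-0.1632 -0.0501 -0.0642] turn [-49.83   9.63 110.47]
shift [ 0.0188  0.1177 -0.0262] turn [ 42.35  -0.09 -45.59]
shift [ 0.1386 -0.1712  0.2054] turn [ 19.39 -24.47 -56.87]
```

Good margins: re-grasp tilt of -47°, place with 2° of slack. I'll execute the elbow-freeing loop.

Request:
{"name": "drive_tool", "arguments": {"series": [{"x":-0.011,"y":-0.003,"z":-0.004,"wx":-3.3,"wy":0.6,"wz":7.4,"hand":1},{"x":-0.022,"y":-0.007,"z":-0.009,"wx":-6.6,"wy":1.3,"wz":14.7,"hand":1},{"x":-0.033,"y":-0.01,"z":-0.013,"wx":-10,"wy":1.9,"wz":22.1,"hand":1},{"x":-0.044,"y":-0.013,"z":-0.017,"wx":-13.3,"wy":2.6,"wz":29.5,"hand":1},{"x":-0.054,"y":-0.017,"z":-0.021,"wx":-16.6,"wy":3.2,"wz":36.8,"hand":1},{"x":-0.065,"y":-0.02,"z":-0.026,"wx":-19.9,"wy":3.9,"wz":44.2,"hand":1},{"x":-0.076,"y":-0.023,"z":-0.03,"wx":-23.3,"wy":4.5,"wz":51.6,"hand":1},{"x":-0.087,"y":-0.027,"z":-0.034,"wx":-26.6,"wy":5.1,"wz":58.9,"hand":1},{"x":-0.098,"y":-0.03,"z":-0.039,"wx":-29.9,"wy":5.8,"wz":66.3,"hand":1},{"x":-0.109,"y":-0.033,"z":-0.043,"wx":-33.2,"wy":6.4,"wz":73.6,"hand":1},{"x":-0.12,"y":-0.037,"z":-0.047,"wx":-36.5,"wy":7.1,"wz":81,"hand":1},{"x":-0.131,"y":-0.04,"z":-0.051,"wx":-39.9,"wy":7.7,"wz":88.4,"hand":1},{"x":-0.141,"y":-0.043,"z":-0.056,"wx":-43.2,"wy":8.3,"wz":95.7,"hand":1},{"x":-0.152,"y":-0.047,"z":-0.06,"wx":-46.5,"wy":9,"wz":103.1,"hand":1},{"x":-0.163,"y":-0.05,"z":-0.064,"wx":-49.8,"wy":9.6,"wz":110.5,"hand":1},{"x":-0.163,"y":-0.05,"z":-0.064,"wx":-49.8,"wy":9.6,"wz":110.5,"hand":1}]}}

```text
time_s: 16.8
ee_pos: [0.5395, 0.151, 0.3012]
eef_rot: [0.868, -0.337, 0.27, 0.244]
contact_force: [0.0, -0.4, 0.2]
gripper_width: 0.0854
```

Request:
{"name": "drive_tool", "arguments": {"series": [{"x":0.002,"y":0.015,"z":-0.003,"wx":5.3,"wy":0,"wz":-5.7,"hand":1},{"x":0.005,"y":0.029,"z":-0.007,"wx":10.6,"wy":0,"wz":-11.4,"hand":1},{"x":0.007,"y":0.044,"z":-0.01,"wx":15.9,"wy":0,"wz":-17.1,"hand":1},{"x":0.009,"y":0.059,"z":-0.013,"wx":21.2,"wy":0,"wz":-22.8,"hand":1},{"x":0.012,"y":0.074,"z":-0.016,"wx":26.5,"wy":0,"wz":-28.5,"hand":1},{"x":0.014,"y":0.088,"z":-0.02,"wx":31.8,"wy":0,"wz":-34.2,"hand":1},{"x":0.016,"y":0.103,"z":-0.023,"wx":37.1,"wy":0,"wz":-39.9,"hand":1},{"x":0.019,"y":0.118,"z":-0.026,"wx":42.3,"wy":0,"wz":-45.6,"hand":1},{"x":0.019,"y":0.118,"z":-0.026,"wx":42.3,"wy":0,"wz":-45.6,"hand":1}]}}

```text
time_s: 17.7
ee_pos: [0.4605, 0.0821, 0.3578]
eef_rot: [0.964, 0.071, 0.251, 0.045]
contact_force: [-0.8, 0.9, -0.3]
gripper_width: 0.0857
```

```bash
python3 - <<'E'
from plan import *
q=sense()['qpos'];print(q.round(3))
g=C+.02*o;T=tl(-15.5,-20,1);pre=g+.019*T[:,2]-.06*T[:,2]
T0=tl(-15.5,0,1);pm=np.array([.6312,.2939,.235])
qa=go(q,pm,T0);print('via',qa.round(2));delta(pm,T0)
qb=go(q,pre,T);print('direct',qb.round(2))
run(qa,.02,-47,.15,-2)
E
```

```text
[ 0.356 -0.252 -0.655  2.093  0.074  0.778 -0.214]
via [-0.04  0.65 -0.78  1.36  0.46  1.32  0.47]
shift [ 0.1226 -0.2044  0.1797] turn [ 22.95 -21.1  -64.59]
direct [-0.04  0.97 -0.71  1.21  0.32  1.37  0.63]
pre [-0.01  0.99 -0.77  1.21  0.37  1.39  0.6 ] marg 0.465 err 0.0 0.0
at [-0.02  1.02 -0.76  1.29  0.39  1.28  0.57] marg 0.573 err 0.0 0.0
tilt [-0.03  1.29 -0.8   0.88  0.19  1.75  0.7 ] marg 0.1 err 0.0 0.0
lift [-0.    0.76 -0.84  1.35  0.33  1.39  0.49] marg 0.464 err 0.0 0.0
spin1 [ 0.02  0.59 -0.51  1.47  0.1   1.34 -0.57] marg 0.506 err 0.0 0.0
spin2 [-0.07  0.47 -0.16  1.56  0.06  1.33 -1.67] marg 0.52 err 0.0 0.0
hov [-0.08  0.96 -0.1   1.12  0.07  1.78 -1.61] marg 0.069 err 0.0 0.0
slide0 [-0.08  0.99 -0.1   1.13  0.07  1.74 -1.61] marg 0.106 err 0.0 0.0
slide [ 0.04  1.02 -0.06  1.07  0.14  1.77 -1.46] marg 0.077 err 0.0 0.0
down [ 0.04  1.02 -0.06  1.07  0.14  1.76 -1.46] marg 0.085 err 0.0 0.0
```

Request:
{"name": "drive_tool", "arguments": {"series": [{"x":0.014,"y":-0.023,"z":0.02,"wx":2.5,"wy":-2.3,"wz":-7.2,"hand":1},{"x":0.027,"y":-0.045,"z":0.04,"wx":5.1,"wy":-4.7,"wz":-14.4,"hand":1},{"x":0.041,"y":-0.068,"z":0.06,"wx":7.6,"wy":-7,"wz":-21.5,"hand":1},{"x":0.054,"y":-0.091,"z":0.08,"wx":10.2,"wy":-9.4,"wz":-28.7,"hand":1},{"x":0.068,"y":-0.114,"z":0.1,"wx":12.7,"wy":-11.7,"wz":-35.9,"hand":1},{"x":0.082,"y":-0.136,"z":0.12,"wx":15.3,"wy":-14.1,"wz":-43.1,"hand":1},{"x":0.095,"y":-0.159,"z":0.14,"wx":17.8,"wy":-16.4,"wz":-50.2,"hand":1},{"x":0.109,"y":-0.182,"z":0.16,"wx":20.4,"wy":-18.8,"wz":-57.4,"hand":1},{"x":0.123,"y":-0.204,"z":0.18,"wx":22.9,"wy":-21.1,"wz":-64.6,"hand":1},{"x":0.123,"y":-0.204,"z":0.18,"wx":22.9,"wy":-21.1,"wz":-64.6,"hand":1},{"x":0.123,"y":-0.204,"z":0.18,"wx":22.9,"wy":-21.1,"wz":-64.6,"hand":1},{"x":0.123,"y":-0.204,"z":0.18,"wx":22.9,"wy":-21.1,"wz":-64.6,"hand":1}]}}

```text
time_s: 18.9
ee_pos: [0.6321, 0.2935, 0.2341]
eef_rot: [0.797, 0.604, -0.0, -0.001]
contact_force: [0.6, -0.7, 0.6]
gripper_width: 0.0852
```

```bash
python3 snap.py w9; python3 - <<'E'
from plan import *
g=C+.02*o;T=tl(-15.5,-20,1);pre=g+.019*T[:,2]-.06*T[:,2]
delta(pre,T);delta(pre+.06*T[:,2],T)
E
```

```text
18.9 [0.63213209 0.29348842 0.23409676] [-0.02918897  0.66052722 -0.8003307   1.3554466   0.47066154  1.31968613
  0.45791266] 0.041370842926550536
shift [0.0017 0.0016 0.1605] turn [20.02 -0.07 -0.26]
shift [ 0.0016 -0.0189  0.2169] turn [20.02 -0.07 -0.26]
```

View pics/w9.png

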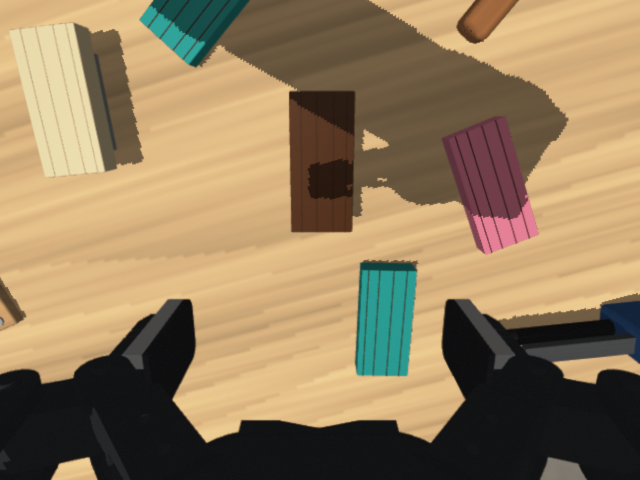

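The view is now from the other side: the block is at (322,162) with corners (290,92) to (352,232), and a teal block sits beyond its far end at (387,320).

```bash
python3 - <<'E'
from plan import *
f=np.load('pics/w9.npz')
P=onplane('wrist',[[289.5,91.5],[355.5,91.5],[352.5,232],[291.5,232]],.047,f);c=P.mean(0);print(c,[np.linalg.norm(P[i]-P[i-1]).round(4) for i in range(4)])
d=(P[2]+P[3]-P[0]-P[1]);print(np.degrees(np.arctan2(d[1],d[0])))
# distance to far teal block top (z~.022) nearest edge
print(onplane('wrist',[[360,270],[415,270],[356,376],[408,376]],.022,f))
E
```

```text
[0.60139513 0.30572154 0.047     ] [np.float64(0.1092), np.float64(0.0495), np.float64(0.1093), np.float64(0.0498)]
-15.796607036971986
[[0.70413548 0.3126973  0.022     ]
 [0.71769086 0.36056443 0.022     ]
 [0.80984863 0.28204206 0.022     ]
 [0.82384992 0.33092349 0.022     ]]
```

Request:
{"name": "drive_tool", "arguments": {"series": [{"x":0.001,"y":0,"z":0.04,"wx":7,"wy":0,"wz":0,"hand":1},{"x":0.001,"y":0.001,"z":0.08,"wx":14,"wy":0,"wz":-0.2,"hand":1},{"x":0.001,"y":0.002,"z":0.12,"wx":20,"wy":0,"wz":-0.3,"hand":1},{"x":0.001,"y":0.002,"z":0.16,"wx":20,"wy":0,"wz":-0.3,"hand":1},{"x":0.001,"y":-0.01,"z":0.19,"wx":20,"wy":0,"wz":-0.3,"hand":1},{"x":0.001,"y":-0.019,"z":0.217,"wx":20,"wy":0,"wz":-0.3,"hand":1},{"x":0.001,"y":-0.019,"z":0.217,"wx":20,"wy":0,"wz":-0.3,"hand":1},{"x":0.001,"y":-0.019,"z":0.217,"wx":20,"wy":0,"wz":-0.3,"hand":1}]}}

```text
time_s: 19.75
ee_pos: [0.6147, 0.2994, 0.019]
eef_rot: [0.784, 0.596, -0.105, -0.138]
contact_force: [0.3, -0.3, 0.5]
gripper_width: 0.0854
```

```bash
python3 - <<'E'
from plan import *
C=np.array([.6014,.3045,.036])
q=sense()['qpos'];print(q.round(3),sense()['contact_force'])
g=C+.02*o
for th in(-34,-47):
    T=tl(-15.6,th,1);delta(g+.019*T[:,2],T)
print(go(q,g+.019*T[:,2],T).round(3))
E
```

```text
[-0.009  1.026 -0.772  1.289  0.401  1.28   0.568] [ 0.25626294 -0.25007291  0.49813841]
shift [ 0.0014 -0.005   0.0005] turn [ 1.403e+01 -1.000e-02  1.400e-01]
shift [ 0.0014 -0.009  -0.001 ] turn [2.703e+01 1.000e-02 1.400e-01]
[-0.027  1.297 -0.813  0.879  0.196  1.75   0.692]
```

Request:
{"name": "drive_tool", "arguments": {"series": [{"x":0.001,"y":-0.003,"z":0,"wx":7,"wy":0,"wz":0,"hand":1},{"x":0.001,"y":-0.005,"z":0,"wx":14,"wy":0,"wz":0,"hand":1},{"x":0.001,"y":-0.007,"z":0,"wx":21,"wy":0,"wz":0,"hand":1},{"x":0.001,"y":-0.009,"z":-0.001,"wx":27,"wy":0,"wz":0.1,"hand":1},{"x":0.001,"y":-0.009,"z":-0.001,"wx":27,"wy":0,"wz":0.1,"hand":1},{"x":0.001,"y":-0.009,"z":-0.001,"wx":27,"wy":0,"wz":0.1,"hand":0.3},{"x":0.001,"y":-0.009,"z":-0.001,"wx":27,"wy":0,"wz":0.1,"hand":0.3},{"x":0.001,"y":-0.009,"z":-0.001,"wx":27,"wy":0,"wz":0.1,"hand":0.3},{"x":0.001,"y":-0.009,"z":-0.001,"wx":27,"wy":0,"wz":0.1,"hand":0.3},{"x":0.001,"y":-0.009,"z":-0.001,"wx":27,"wy":0,"wz":0.1,"hand":0.3},{"x":0.001,"y":-0.009,"z":-0.001,"wx":27,"wy":0,"wz":0.1,"hand":0.3},{"x":0.001,"y":-0.009,"z":-0.001,"wx":27,"wy":0,"wz":0.1,"hand":0.3}], "grip_force": 60}}

```text
time_s: 20.95
ee_pos: [0.6067, 0.3037, 0.0236]
eef_rot: [0.73, 0.555, -0.241, -0.318]
contact_force: [0.7, -0.3, 7.4]
gripper_width: 0.0493
```

```bash
python3 snap.py w10; python3 - <<'E'
from plan import *
s=sense();print(s['gripper_width'],s['contact_force'],s['ee_pos'])
T=R.from_quat(s['eef_rot']).as_matrix();print('theta',np.degrees(np.arccos(-T[2,2])))
print('center tool',(np.array([.6014,.3045,.036])-s['ee_pos'])@T)
T1=tl(-15.5,-15,1);pl=C+.02*o+[0,0,.15]-.05*o
delta(s['ee_pos']+[0,0,.05],T);delta(pl,T1)
E
```

```text
20.95 [0.60668459 0.30370143 0.02359734] [-0.02813728  1.2955624  -0.81122937  0.88101367  0.19360965  1.74873356
  0.69380779] 0.002002486151846983
0.049375141919105955 [1.47669146 0.23085402 7.22565593] [0.60668707 0.30374628 0.02362041]
theta 46.993671353322085
center tool [-0.00066525 -0.01266621 -0.00457165]
shift [ 0.0001 -0.0366 -0.0341] turn [0. 0. 0.]
shift [-0.0012 -0.1426 -0.0852] turn [-31.99  -0.08   0.05]
```

View pics/w10.png

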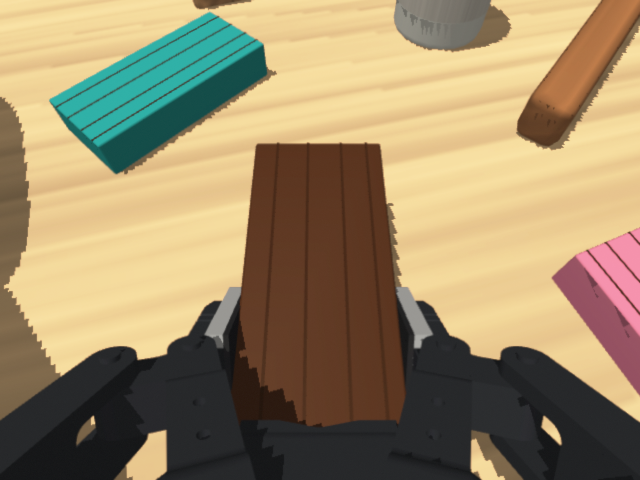

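The block is re-gripped at -47°, with its near end visible at (257–380, 144). I'll lift straight first, then ease the tilt.

Request:
{"name": "drive_tool", "arguments": {"series": [{"x":0,"y":-0.012,"z":-0.011,"wx":0,"wy":0,"wz":0,"hand":0.3},{"x":0,"y":-0.029,"z":-0.027,"wx":-2,"wy":0,"wz":0,"hand":0.3},{"x":0,"y":-0.05,"z":-0.045,"wx":-6,"wy":0,"wz":0,"hand":0.3},{"x":0,"y":-0.073,"z":-0.058,"wx":-12,"wy":0,"wz":0,"hand":0.3},{"x":0,"y":-0.1,"z":-0.068,"wx":-19,"wy":0,"wz":0,"hand":0.3},{"x":-0.001,"y":-0.125,"z":-0.078,"wx":-26,"wy":0,"wz":0,"hand":0.3},{"x":-0.001,"y":-0.143,"z":-0.085,"wx":-32,"wy":0,"wz":0,"hand":0.3},{"x":-0.001,"y":-0.143,"z":-0.085,"wx":-32,"wy":0,"wz":0,"hand":0.3},{"x":-0.001,"y":-0.143,"z":-0.085,"wx":-32,"wy":0,"wz":0,"hand":0.3}]}}

```text
time_s: 21.9
ee_pos: [0.5718, 0.3117, 0.1855]
eef_rot: [0.789, 0.601, -0.079, -0.103]
contact_force: [0.2, -0.1, -1.3]
gripper_width: 0.0492
```

```bash
python3 snap.py w11; cat > plan2.py <<'E'
from sim import *
f=np.load('pics/w10.npz');T0=R.from_quat(f['eef_rot']).as_matrix()
a_=np.radians(-15.7);o=np.array([np.cos(a_),np.sin(a_),0]);up=np.array([0,0,1.])
Rb=np.c_[o,np.cross(up,o),up];J_=jig()
Bt=T0.T@Rb;ct=(np.array([.6014,.3045,.036])-f['ee_pos'])@T0
Rb2=np.c_[up,-J_[:,1],J_[:,0]]
def place(c,tilt=-1.5):
    Rp=R.from_rotvec(J_[:,1]*np.radians(tilt)).as_matrix()@Rb2@Bt.T
    return JO+J_@np.array(c)-Rp@ct,Rp
def rep(q,p,Rt):
    q=go(q,p,Rt,40);print(q.round(2),'marg',np.minimum(q-LO,HI-q).min().round(3));return q
E
python3 - <<'E'
from plan2 import *
s=sense();q=s['qpos'];print(s['gripper_width'],s['contact_force'])
P=onplane('wrist',[[256.5,143.5],[380.5,143.5]],.047,f);print('near end expected',np.array([.6014,.3045])-.055*o[:2],'seen',P.mean(0))
mid=JO+J_@np.array([-.05,.16,.25]);A=R.from_quat(s['eef_rot']).as_matrix()
M=A@R.from_euler('z',80,degrees=True).as_matrix();p1=(s['ee_pos']+mid)/2+[0,0,.03]
q=rep(q,p1,M);delta(p1,M)
T3=tl(8.1,-12,0);q=rep(q,mid,T3);delta(mid,T3,p0=p1,R0=M)
for c in([-.008,.12,.11],[-.008,.12,.073],[-.008,0,.073],[-.008,0,.068]):
    p,Rp=place(c);print(c,p);q=rep(q,p,Rp)
E
```

```text
21.9 [0.57180402 0.31167206 0.18545443] [ 5.18991297e-04  7.65525755e-01 -8.42642688e-01  1.35743348e+00
  3.32480995e-01  1.38523603e+00  4.90355796e-01] 0.0718405065202944
0.04927388833608724 [-0.24107104 -0.34343927 -1.2312711 ]
near end expected [0.54845195 0.31938302] seen [0.54834038 0.32002484 0.047     ]
[ 0.02  0.56 -0.52  1.42  0.1   1.43 -0.58] marg 0.421
shift [-0.121   0.014  -0.0689] turn [-0.  0. 80.]
[-0.05  0.45 -0.19  1.52  0.06  1.39 -1.68] marg 0.459
shift [ 0.0081  0.1242 -0.011 ] turn [-2.36  6.23 76.88]
[-0.008, 0.12, 0.11] [0.60305267 0.02485448 0.11497705]
[-0.07  0.96 -0.13  1.1   0.08  1.81 -1.61] marg 0.041
[-0.008, 0.12, 0.073] [0.60305267 0.02485448 0.07797705]
[-0.06  1.   -0.13  1.12  0.08  1.76 -1.62] marg 0.092
[-0.008, 0, 0.073] [ 0.61996081 -0.09394836  0.07797705]
[ 0.06  1.03 -0.09  1.05  0.16  1.79 -1.47] marg 0.063
[-0.008, 0, 0.068] [ 0.61996081 -0.09394836  0.07297705]
[ 0.06  1.03 -0.09  1.05  0.16  1.78 -1.47] marg 0.069
```

View pics/w11.png

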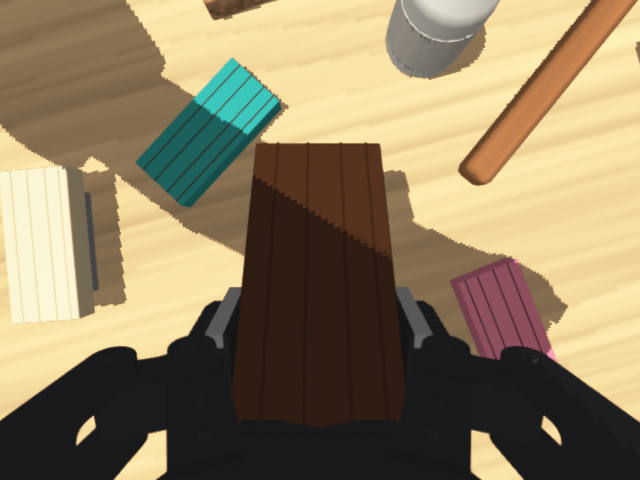

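No slip (near edge still at row 144). Next is spin and transit.

Request:
{"name": "drive_tool", "arguments": {"series": [{"x":-0.012,"y":0.001,"z":-0.015,"wx":0,"wy":0,"wz":8,"hand":0.3},{"x":-0.024,"y":0.003,"z":-0.03,"wx":0,"wy":0,"wz":16,"hand":0.3},{"x":-0.036,"y":0.004,"z":-0.04,"wx":0,"wy":0,"wz":24,"hand":0.3},{"x":-0.048,"y":0.006,"z":-0.05,"wx":0,"wy":0,"wz":32,"hand":0.3},{"x":-0.06,"y":0.007,"z":-0.055,"wx":0,"wy":0,"wz":40,"hand":0.3},{"x":-0.073,"y":0.008,"z":-0.06,"wx":0,"wy":0,"wz":48,"hand":0.3},{"x":-0.085,"y":0.01,"z":-0.063,"wx":0,"wy":0,"wz":56,"hand":0.3},{"x":-0.097,"y":0.011,"z":-0.066,"wx":0,"wy":0,"wz":64,"hand":0.3},{"x":-0.109,"y":0.013,"z":-0.069,"wx":0,"wy":0,"wz":72,"hand":0.3},{"x":-0.121,"y":0.014,"z":-0.069,"wx":0,"wy":0,"wz":80,"hand":0.3}]}}

```text
time_s: 22.95
ee_pos: [0.5709, 0.1848, 0.2446]
eef_rot: [0.99, -0.052, -0.13, -0.028]
contact_force: [-0.1, -0.1, -1.3]
gripper_width: 0.0494
```

Request:
{"name": "drive_tool", "arguments": {"series": [{"x":0.001,"y":0.012,"z":-0.001,"wx":-0.2,"wy":0.6,"wz":7.7,"hand":0.3},{"x":0.002,"y":0.025,"z":-0.002,"wx":-0.5,"wy":1.2,"wz":15.4,"hand":0.3},{"x":0.002,"y":0.037,"z":-0.003,"wx":-0.7,"wy":1.9,"wz":23.1,"hand":0.3},{"x":0.003,"y":0.05,"z":-0.004,"wx":-0.9,"wy":2.5,"wz":30.8,"hand":0.3},{"x":0.004,"y":0.062,"z":-0.005,"wx":-1.2,"wy":3.1,"wz":38.4,"hand":0.3},{"x":0.005,"y":0.075,"z":-0.007,"wx":-1.4,"wy":3.7,"wz":46.1,"hand":0.3},{"x":0.006,"y":0.087,"z":-0.008,"wx":-1.7,"wy":4.4,"wz":53.8,"hand":0.3},{"x":0.006,"y":0.099,"z":-0.009,"wx":-1.9,"wy":5,"wz":61.5,"hand":0.3},{"x":0.007,"y":0.112,"z":-0.01,"wx":-2.1,"wy":5.6,"wz":69.2,"hand":0.3},{"x":0.008,"y":0.124,"z":-0.011,"wx":-2.4,"wy":6.2,"wz":76.9,"hand":0.3},{"x":0.008,"y":0.124,"z":-0.011,"wx":-2.4,"wy":6.2,"wz":76.9,"hand":0.3}]}}

```text
time_s: 24.05
ee_pos: [0.5683, 0.0593, 0.2477]
eef_rot: [0.749, -0.654, -0.07, 0.081]
contact_force: [0.9, -0.1, -0.9]
gripper_width: 0.0492
```

```bash
python3 - <<'E'
from plan2 import *
s=sense();q=s['qpos'];print(s['ee_pos'],q.round(3),s['gripper_width'])
p,Rp=place([-.008,.14,.10]);delta(p,Rp);rep(q,p,Rp)
E
```

```text
[0.56831256 0.05925021 0.24765699] [-0.052  0.45  -0.188  1.521  0.063  1.392 -1.682] 0.049236737688974484
shift [ 0.0187 -0.0593  0.1331] turn [-2.923e+01 -2.000e-02 -4.800e-01]
[-0.08  0.97 -0.13  1.11  0.07  1.79 -1.64] marg 0.058
```

Request:
{"name": "drive_tool", "arguments": {"series": [{"x":0.005,"y":-0.015,"z":0.033,"wx":-7.3,"wy":0,"wz":-0.1,"hand":0.3},{"x":0.009,"y":-0.03,"z":0.066,"wx":-14.6,"wy":0,"wz":-0.2,"hand":0.3},{"x":0.014,"y":-0.045,"z":0.1,"wx":-22,"wy":0,"wz":-0.4,"hand":0.3},{"x":0.019,"y":-0.059,"z":0.133,"wx":-29.2,"wy":0,"wz":-0.5,"hand":0.3},{"x":0.019,"y":-0.059,"z":0.133,"wx":-29.2,"wy":0,"wz":-0.5,"hand":0.3},{"x":0.019,"y":-0.059,"z":0.133,"wx":-29.2,"wy":0,"wz":-0.5,"hand":0.3},{"x":0.019,"y":-0.059,"z":0.133,"wx":-29.2,"wy":0,"wz":-0.5,"hand":0.3}]}}

```text
time_s: 24.75
ee_pos: [0.602, 0.048, 0.1111]
eef_rot: [0.711, -0.61, -0.23, 0.262]
contact_force: [1.0, 0.4, 1.5]
gripper_width: 0.049
```

```bash
python3 snap.py w12; python3 - <<'E'
from plan2 import *
s=sense();q=s['qpos']
for c in([-.008,.14,.074],[-.008,.07,.074],[-.008,0,.074]):
    p,Rp=place(c);delta(p,Rp)
rep(q,p,Rp)
p,d=grab_frame('side');cv2.imwrite('pics/s12.png',cv2.resize(p[150:290,230:390],None,fx=4,fy=4,interpolation=cv2.INTER_CUBIC))
E
```

```text
24.75 [0.60197112 0.04802653 0.11107258] [-0.08750058  0.95605443 -0.13825978  1.11358784  0.07055383  1.79014522
 -1.63795772] 0.1076781462103517
shift [ 0.0032 -0.0202  0.0282] turn [-0.92 -0.14  0.4 ]
shift [ 0.0732 -0.0195  0.0282] turn [-0.92 -0.14  0.4 ]
shift [ 0.1432 -0.0187  0.0283] turn [-0.92 -0.14  0.4 ]
[ 0.06  1.03 -0.09  1.05  0.16  1.79 -1.47] marg 0.061
```

View pics/s12.png

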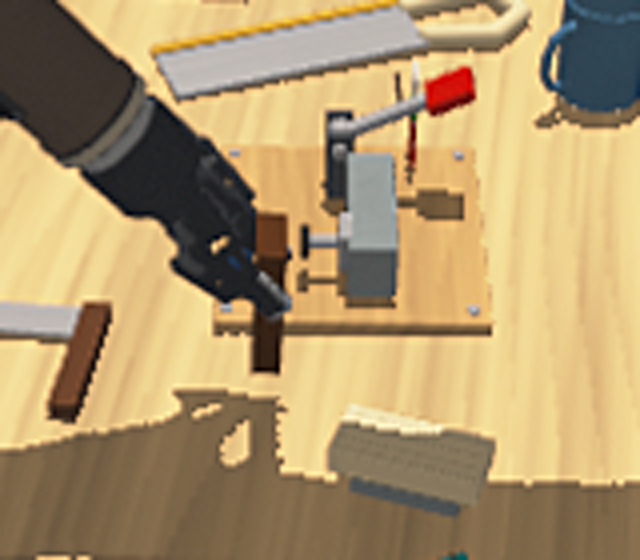

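View pics/w12.png

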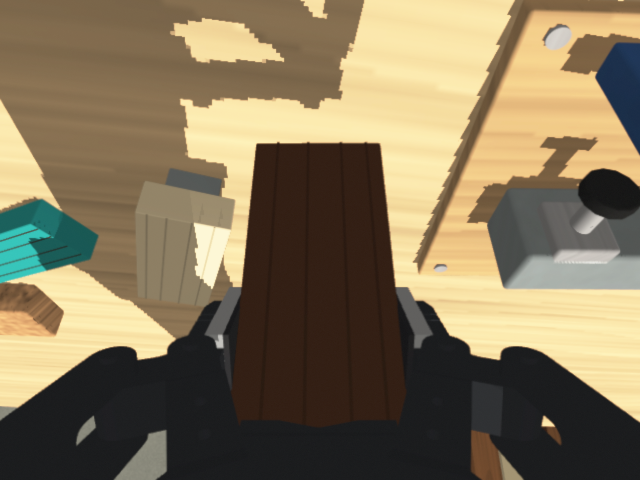

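The block hangs upright beside the jig at (265,290) in the side crop; in the wrist view the pad is at (610,195) and the fence at (620,80). I'll lower it and slide it into the gap along the jig's y axis.

Request:
{"name": "drive_tool", "arguments": {"series": [{"x":0.003,"y":-0.01,"z":0.014,"wx":-0.5,"wy":0,"wz":0.2,"hand":0.3},{"x":0.003,"y":-0.02,"z":0.028,"wx":-0.9,"wy":-0.1,"wz":0.4,"hand":0.3},{"x":0.003,"y":-0.02,"z":0.028,"wx":-0.9,"wy":-0.1,"wz":0.4,"hand":0.3},{"x":0.003,"y":-0.02,"z":0.028,"wx":-0.9,"wy":-0.1,"wz":0.4,"hand":0.3},{"x":0.026,"y":-0.02,"z":0.028,"wx":-0.9,"wy":-0.1,"wz":0.4,"hand":0.3},{"x":0.05,"y":-0.0195,"z":0.028,"wx":-0.9,"wy":-0.1,"wz":0.4,"hand":0.3},{"x":0.05,"y":-0.0195,"z":0.028,"wx":-0.9,"wy":-0.1,"wz":0.4,"hand":0.3},{"x":0.05,"y":-0.0195,"z":0.028,"wx":-0.9,"wy":-0.1,"wz":0.4,"hand":0.3}]}}

```text
time_s: 25.65
ee_pos: [0.6041, -0.0048, 0.073]
eef_rot: [0.704, -0.612, -0.236, 0.271]
contact_force: [-1.1, -0.4, -1.3]
gripper_width: 0.0495
```

```bash
python3 snap.py w13; python3 - <<'E'
from plan2 import *
s=sense();q=s['qpos'];print(q.round(3),s['contact_force'])
for c in([-.008,.04,.074],[-.008,0,.074],[-.008,0,.069]):
    p,Rp=place(c);delta(p,Rp)
rep(q,p,Rp)
E
```

```text
25.65 [ 0.60410023 -0.00479241  0.07302912] [-0.03453144  1.0088431  -0.11646499  1.11038984  0.10320835  1.76387051
 -1.5849024 ] 0.02724164161948327
[-0.036  1.009 -0.118  1.111  0.103  1.764 -1.585] [-0.05053502  0.96123644 -1.17723751]
shift [ 0.0519  0.0018 -0.0066] turn [ 0.65  0.   -0.14]
shift [ 0.0919  0.0019 -0.0067] turn [ 0.65  0.   -0.14]
shift [ 0.092  -0.0015 -0.003 ] turn [ 0.65  0.   -0.14]
[ 0.06  1.03 -0.09  1.05  0.16  1.78 -1.47] marg 0.068
```

View pics/w13.png

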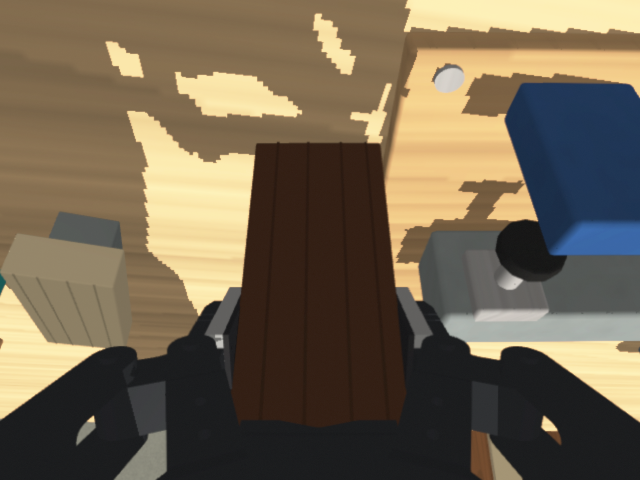

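```bash
python3 - <<'E'
from plan2 import *
f=np.load('pics/w13.npz')
jf=lambda P:((P-JO)@J_*1000).round(1)
hsv=cv2.cvtColor(f['p'],cv2.COLOR_BGR2HSV)
print(hsv[130,590],hsv[243,600],hsv[100,515])
print('top far/near L corners z72',jf(onplane('wrist',[[520,84],[553,253],[506,121],[543,225]],.072,f)))
# expected projection of fence corners and pad
W=lambda c:JO+J_@(np.array(c)/1000)
for n,c in dict(ftl_far=[29,20,72],ftl_near=[11,20,72],fb_far=[29,20,12],fb_near=[11,20,12],padtop=[-27,0,59],padbot=[-27,0,31],padL=[-27,14,45],screwcorner=[40,60,12]).items():print(n,project('wrist',W(c),f).round(1))
q=f['p'].copy()
cv2.imwrite('pics/w13c.png',cv2.resize(q[60:300,380:640],None,fx=3,fy=2.4))
E
```

```text
[108 161  84] [108 165 167] [108 161  76]
top far/near L corners z72 [[74.5 54.4 72. ]
 [14.4 19.9 72. ]
 [65.9 53.6 72. ]
 [29.5 29.9 72. ]]
ftl_far [[578.3 226.1]]
ftl_near [[547.6 258.5]]
fb_far [[520.7  81. ]]
fb_near [[501.9 120.4]]
padtop [[543.9 275.8]]
padbot [[525.7 217.8]]
padL [[501.2 245.6]]
screwcorner [[411.3  51.5]]
```

View pics/w13c.png

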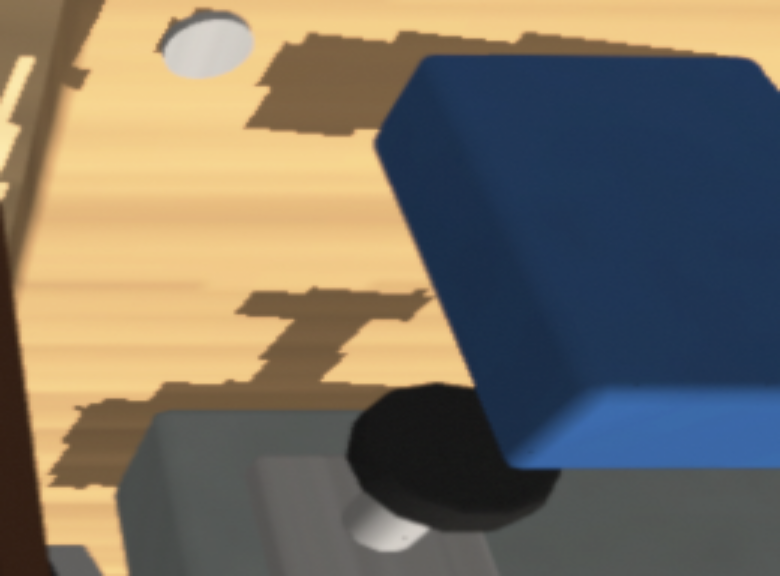

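The fence and pad project within about 5 px (2 mm) of the model. The block is 5 mm low, so I'll raise it and then slide in.

```bash
python3 - <<'E'
from plan2 import *
s=sense();print(s['ee_pos'],s['qvel'].round(3))
for c in([-.007,.09,.074],[-.007,.04,.074],[-.007,0,.074]):
    p,Rp=place(c);delta(p,Rp)
E
```

```text
[ 0.60394857 -0.00334629  0.07296812] [-0.021  0.002 -0.016  0.004 -0.005 -0.001 -0.001]
shift [ 0.0019  0.001  -0.0072] turn [ 0.65  0.   -0.14]
shift [ 0.0519  0.0011 -0.0073] turn [ 0.65  0.   -0.14]
shift [ 0.0919  0.0011 -0.0073] turn [ 0.65  0.   -0.14]
```

Request:
{"name": "drive_tool", "arguments": {"series": [{"x":0.002,"y":0.001,"z":-0.0073,"wx":0.6,"wy":0,"wz":-0.1,"hand":0.3},{"x":0.002,"y":0.001,"z":-0.0073,"wx":0.6,"wy":0,"wz":-0.1,"hand":0.3},{"x":0.02,"y":0.001,"z":-0.0073,"wx":0.6,"wy":0,"wz":-0.1,"hand":0.3},{"x":0.037,"y":0.001,"z":-0.0073,"wx":0.6,"wy":0,"wz":-0.1,"hand":0.3},{"x":0.052,"y":0.001,"z":-0.0073,"wx":0.6,"wy":0,"wz":-0.1,"hand":0.3},{"x":0.052,"y":0.001,"z":-0.0073,"wx":0.6,"wy":0,"wz":-0.1,"hand":0.3},{"x":0.052,"y":0.001,"z":-0.0073,"wx":0.6,"wy":0,"wz":-0.1,"hand":0.3},{"x":0.052,"y":0.001,"z":-0.0073,"wx":0.6,"wy":0,"wz":-0.1,"hand":0.3}]}}

```text
time_s: 26.5
ee_pos: [0.6152, -0.0523, 0.0787]
eef_rot: [0.708, -0.611, -0.234, 0.267]
contact_force: [0.3, 0.7, -0.9]
gripper_width: 0.0495
```

```bash
python3 snap.py w14; python3 - <<'E'
from plan2 import *
s=sense();print(s['ee_pos'],s['qpos'].round(2),s['contact_force'])
for c in([-.007,.04,.074],[-.007,0,.074]):
    p,Rp=place(c);delta(p,Rp)
p,d=grab_frame('side');cv2.imwrite('pics/s14.png',cv2.resize(p[150:270,250:370],None,fx=5,fy=5,interpolation=cv2.INTER_CUBIC))
E
```

```text
26.5 [ 0.6152376  -0.05234005  0.07870878] [ 0.01372201  1.01442377 -0.10045967  1.07683614  0.13331446  1.7794954
 -1.51821726] 0.01083895760959205
[ 0.61526499 -0.05213782  0.07872776] [ 0.01  1.01 -0.1   1.08  0.13  1.78 -1.52] [-0.41888659 -0.07386499 -0.5550748 ]
shift [ 0.0021  0.0004 -0.    ] turn [ 0.07 -0.04  0.11]
shift [ 0.0421  0.0006 -0.0001] turn [ 0.07 -0.04  0.11]
```

View pics/s14.png

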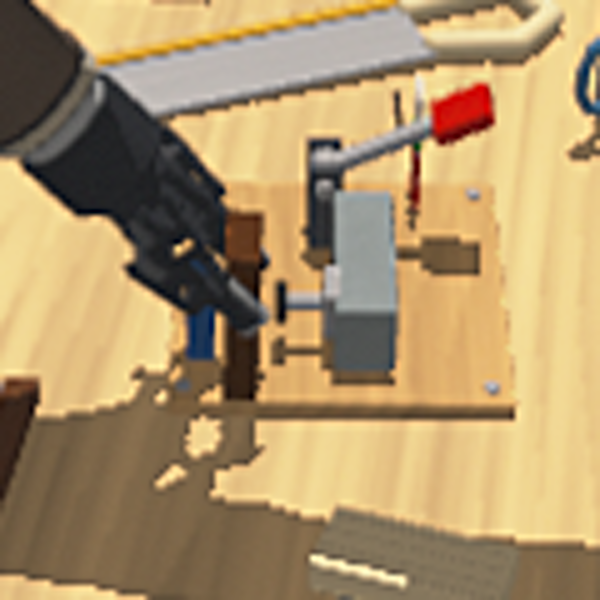

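View pics/w14.png

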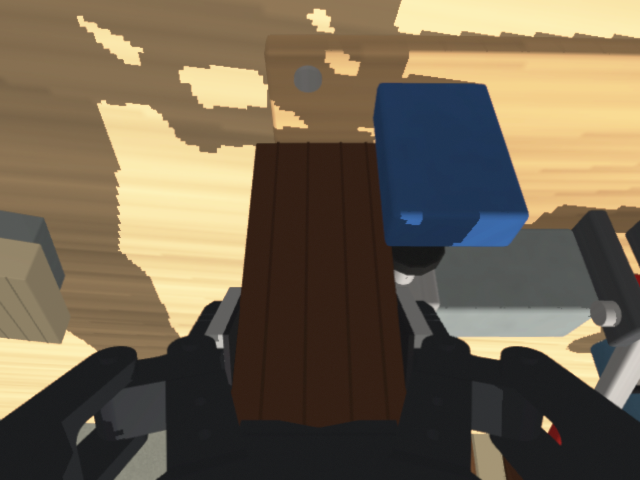

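The block (240,330) lines up between the fence (200,330) and the pad (280,300) in the side crop. I'll finish the slide.

Request:
{"name": "drive_tool", "arguments": {"series": [{"x":0.014,"y":0.0005,"z":0,"wx":0,"wy":0,"wz":0.1,"hand":0.3},{"x":0.028,"y":0.0005,"z":0,"wx":0,"wy":0,"wz":0.1,"hand":0.3},{"x":0.042,"y":0.0005,"z":0,"wx":0,"wy":0,"wz":0.1,"hand":0.3},{"x":0.042,"y":0.0005,"z":0,"wx":0,"wy":0,"wz":0.1,"hand":0.3},{"x":0.042,"y":0.0005,"z":0,"wx":0,"wy":0,"wz":0.1,"hand":0.3}]}}

```text
time_s: 27.1
ee_pos: [0.6209, -0.0956, 0.0789]
eef_rot: [0.706, -0.612, -0.233, 0.267]
contact_force: [0.0, 0.1, -0.8]
gripper_width: 0.0494
```

```bash
python3 snap.py w15; python3 - <<'E'
from plan2 import *
s=sense();print(s['ee_pos'],s['contact_force'])
for c in([-.007,0,.074],[-.007,0,.070],[-.007,0,.067]):
    p,Rp=place(c);delta(p,Rp)
p,Rp=place([-.007,0,.067],0);delta(p,Rp)
p,d=grab_frame('side');cv2.imwrite('pics/s15.png',cv2.resize(p[150:270,250:370],None,fx=5,fy=5,interpolation=cv2.INTER_CUBIC))
E
```

```text
27.1 [ 0.62091649 -0.09562939  0.07890482] [ 0.0552363   1.02794952 -0.08184125  1.04644859  0.15712477  1.7917223
 -1.46576668] 0.020821721760989086
[ 0.620967   -0.09468147  0.07892633] [ 0.17267157 -0.27803564 -1.82833783]
shift [-0.0009 -0.     -0.0001] turn [ 0.06 -0.01 -0.06]
shift [-0.0009 -0.0027  0.0029] turn [ 0.06 -0.01 -0.06]
shift [-0.0008 -0.0047  0.0051] turn [ 0.06 -0.01 -0.06]
shift [-0.0009 -0.0046  0.0048] turn [-1.44 -0.01 -0.06]
```

View pics/s15.png

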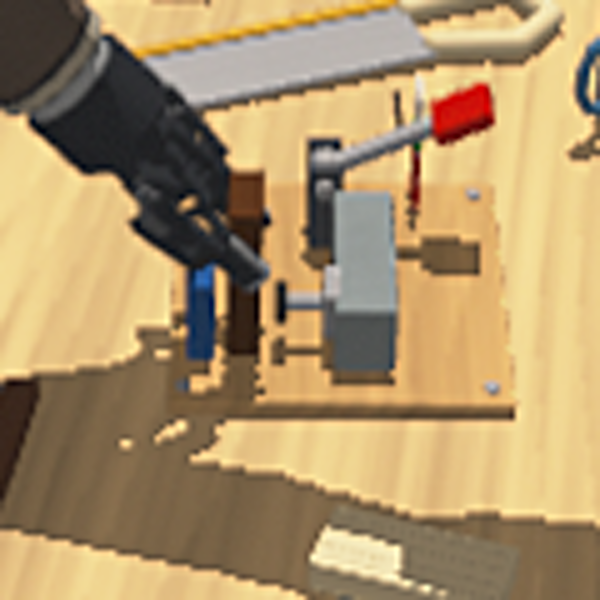

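View pics/w15.png

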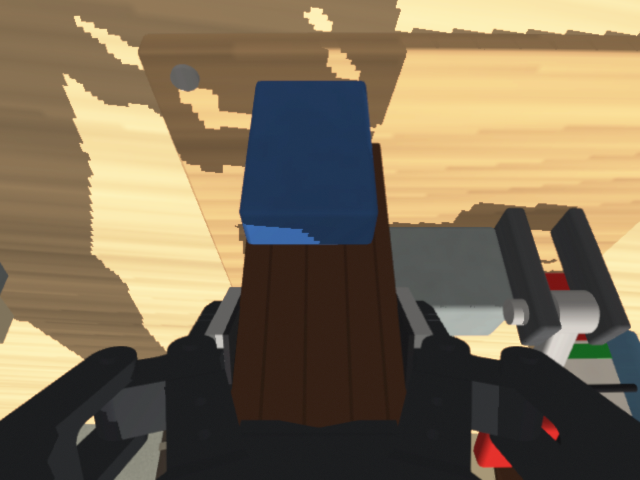

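The block is in the gap, with the fence at (310,160) in front of it and the block's centre about 3 mm to the -y side. I'll lower it to the base.

Request:
{"name": "drive_tool", "arguments": {"series": [{"x":-0.003,"y":-0.002,"z":0.002,"wx":-0.7,"wy":0,"wz":0,"hand":0.3},{"x":-0.003,"y":-0.003,"z":0.004,"wx":-1.4,"wy":0,"wz":0,"hand":0.3},{"x":-0.003,"y":-0.0045,"z":0.005,"wx":-1.4,"wy":0,"wz":0,"hand":0.3},{"x":-0.003,"y":-0.0045,"z":0.005,"wx":-1.4,"wy":0,"wz":0,"hand":0.3},{"x":-0.003,"y":-0.0045,"z":0.005,"wx":-1.4,"wy":0,"wz":0,"hand":0.3}]}}

```text
time_s: 27.7
ee_pos: [0.6203, -0.0908, 0.0727]
eef_rot: [0.704, -0.608, -0.241, 0.277]
contact_force: [-1.0, 1.7, 5.4]
gripper_width: 0.049
```

```bash
python3 - <<'E'
from plan2 import *
s=sense();print(s['ee_pos'],s['contact_force'],s['qpos'].round(3))
for c in([-.007,0,.067],[-.007,0,.066]):
    p,Rp=place(c,0);delta(p,Rp)
E
```

```text
[ 0.62031026 -0.09075692  0.07271921] [-0.9526916   1.69857747  5.37529576] [ 0.043  1.051 -0.072  1.027  0.151  1.813 -1.465]
shift [ 0.0031 -0.0005  0.0001] turn [ 0.05 -0.04  0.01]
shift [ 0.0031 -0.0012  0.0008] turn [ 0.05 -0.04  0.01]
```

Contact with the base is felt (about 6 N up). I'll open the hand, then check.

Request:
{"name": "drive_tool", "arguments": {"series": [{"x":0,"y":0,"z":0,"wx":0,"wy":0,"wz":0,"hand":0.62},{"x":0,"y":0,"z":0,"wx":0,"wy":0,"wz":0,"hand":0.7},{"x":0,"y":0,"z":0,"wx":0,"wy":0,"wz":0,"hand":1},{"x":0,"y":0,"z":0,"wx":0,"wy":0,"wz":0,"hand":1},{"x":0,"y":0,"z":0,"wx":0,"wy":0,"wz":0,"hand":1},{"x":0,"y":0,"z":0,"wx":0,"wy":0,"wz":0,"hand":1}]}}

```text
time_s: 28.3
ee_pos: [0.6206, -0.0919, 0.0723]
eef_rot: [0.704, -0.609, -0.24, 0.276]
contact_force: [-0.5, 0.2, 0.2]
gripper_width: 0.0856
```

```bash
python3 snap.py w16; python3 - <<'E'
from plan2 import *
s=sense();q=s['qpos'];print(s['contact_force'],s['gripper_width'])
T=R.from_quat(s['eef_rot']).as_matrix();g=s['ee_pos']-.019*T[:,2]
print(((g-JO)@J_).round(4))
T1=tl(8.1,-20,0)
p=g+[0,0,.02]+.019*T1[:,2];q=rep(q,p,T1);delta(p,T1)
p2=g+[0,0,.20]+.019*T1[:,2];q=rep(q,p2,T1);delta(p2,T1)
p,d=grab_frame('side');cv2.imwrite('pics/s16.png',cv2.resize(p[150:270,250:370],None,fx=5,fy=5,interpolation=cv2.INTER_CUBIC))
E
```

```text
28.3 [ 0.62064021 -0.09185835  0.07225604] [ 0.04387773  1.05113966 -0.07142203  1.02728475  0.15139553  1.81113361
 -1.46455476] 0.0008654087473844358
[ 0.49233096 -0.99850187  0.32832429] 0.08550297089711563
[-0.0066  0.0013  0.0862]
[ 0.11  0.77 -0.12  1.38  0.14  1.34 -1.48] marg 0.509
shift [-0.      0.0062 -0.0161] turn [22.96  0.05  0.14]
[ 0.1   0.63 -0.12  1.21  0.12  1.66 -1.45] marg 0.194
shift [-0.0004  0.1289 -0.1479] turn [22.96  0.05  0.14]
```

View pics/s16.png

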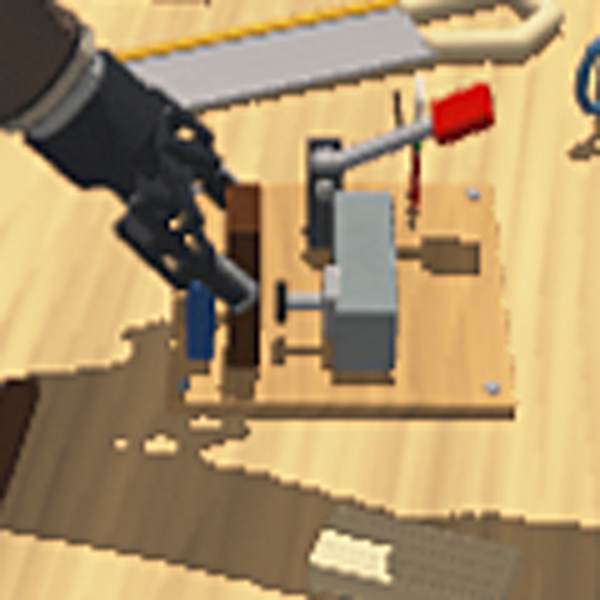

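View pics/w16.png

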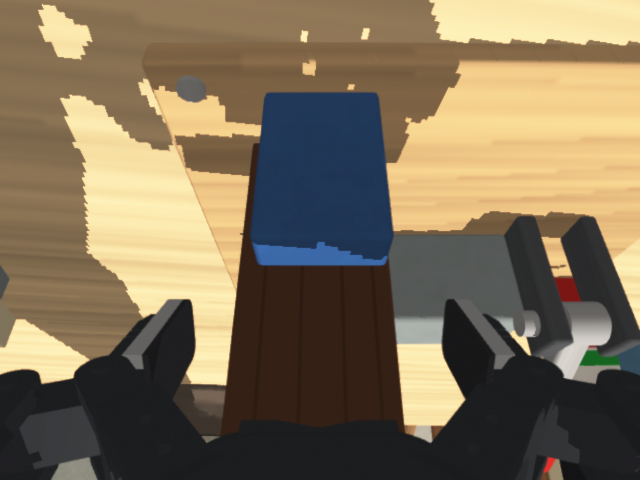

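The block stands free between fence and pad at (240,270), and the fingers are clear on both sides. Retreating upwards.

Request:
{"name": "drive_tool", "arguments": {"series": [{"x":0,"y":0.003,"z":-0.006,"wx":6,"wy":0,"wz":0,"hand":1},{"x":0,"y":0.005,"z":-0.012,"wx":14,"wy":0,"wz":0,"hand":1},{"x":0,"y":0.006,"z":-0.016,"wx":23,"wy":0,"wz":0,"hand":1},{"x":0,"y":0.027,"z":-0.038,"wx":23,"wy":0,"wz":0.1,"hand":1},{"x":0,"y":0.054,"z":-0.067,"wx":23,"wy":0,"wz":0.1,"hand":1},{"x":0,"y":0.081,"z":-0.097,"wx":23,"wy":0,"wz":0.1,"hand":1},{"x":0,"y":0.108,"z":-0.125,"wx":23,"wy":0,"wz":0.1,"hand":1},{"x":0,"y":0.129,"z":-0.148,"wx":23,"wy":0,"wz":0.1,"hand":1},{"x":0,"y":0.129,"z":-0.148,"wx":23,"wy":0,"wz":0.1,"hand":1},{"x":0,"y":0.129,"z":-0.148,"wx":23,"wy":0,"wz":0.1,"hand":1}]}}

```text
time_s: 29.4
ee_pos: [0.6273, -0.0913, 0.2692]
eef_rot: [0.744, -0.645, -0.113, 0.13]
contact_force: [-0.3, -0.3, 0.5]
gripper_width: 0.0856
```

```bash
python3 snap.py w17; python3 - <<'E'
from plan2 import *
s=sense();print(s['contact_force'],s['ee_pos'])
p,d=grab_frame('side');cv2.imwrite('pics/s17.png',cv2.resize(p[150:270,250:370],None,fx=5,fy=5,interpolation=cv2.INTER_CUBIC));cv2.imwrite('pics/s17f.png',p)
E
```

```text
29.4 [ 0.62728749 -0.09125311  0.26920745] [ 0.10465029  0.62626381 -0.12271985  1.20849625  0.11706747  1.65526287
 -1.44704052] 0.03470148018534343
[-0.01368372 -0.34567281 -0.23399954] [ 0.62675556 -0.091236    0.26793794]
```

View pics/s17.png

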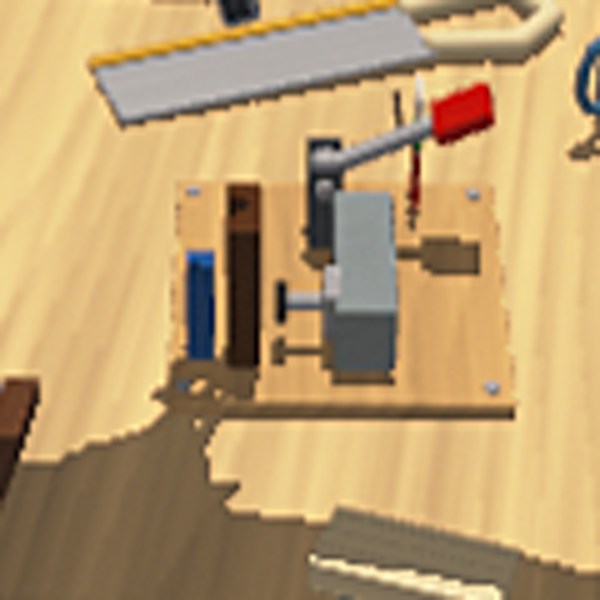

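View pics/w17.png

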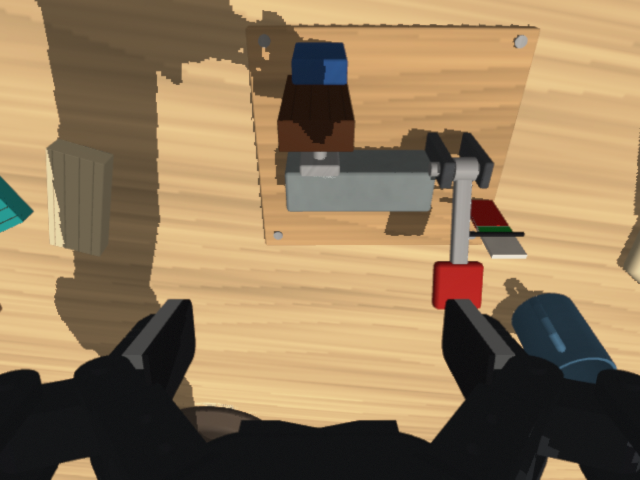

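The dark block stands alone and upright, centred in the gap (side crop (243,270)), with the lever still up. Now for the lever: shut the hand and go above the paddle.

```bash
python3 - <<'E'
from plan2 import *
s=sense();q=s['qpos'];T=tl(8.1,0,0)
print('mug',onplane('top',[[467,304]],.1))
f=np.load('pics/w17.npz');print('paddle',((onplane('wrist',[[457.5,285]],.114,f)-JO)@J_).round(4))
p=JO+J_@np.array([-.150,-.120,.17]);print(p);q=rep(q,p,T);delta(p,T)
p=JO+J_@np.array([-.160,-.120,.072]);rep(q,p,T)
E
```

```text
mug [[ 0.38957169 -0.40794328  0.1       ]]
paddle [[-0.145  -0.1182  0.114 ]]
[ 0.5086046  -0.23033802  0.17      ]
[ 0.44  0.37 -0.13  1.82  0.06  0.96 -1.14] marg 0.655
shift [0.1212 0.0948 0.138 ] turn [20.08  0.08  0.03]
[ 0.44  0.48 -0.12  1.92  0.08  0.74 -1.16] marg 0.611
```

Request:
{"name": "drive_tool", "arguments": {"series": [{"x":0.03,"y":0.025,"z":0.01,"wx":5,"wy":0,"wz":0,"hand":0},{"x":0.06,"y":0.05,"z":0.04,"wx":10,"wy":0,"wz":0,"hand":0},{"x":0.09,"y":0.075,"z":0.09,"wx":15,"wy":0,"wz":0,"hand":0},{"x":0.121,"y":0.095,"z":0.138,"wx":20.1,"wy":0,"wz":0,"hand":0},{"x":0.121,"y":0.095,"z":0.138,"wx":20.1,"wy":0,"wz":0,"hand":0},{"x":0.121,"y":0.095,"z":0.138,"wx":20.1,"wy":0,"wz":0,"hand":0},{"x":0.121,"y":0.095,"z":0.138,"wx":20.1,"wy":0,"wz":0,"hand":0},{"x":0.121,"y":0.095,"z":0.138,"wx":20.1,"wy":0,"wz":0,"hand":0},{"x":0.121,"y":0.095,"z":0.138,"wx":20.1,"wy":0,"wz":0,"hand":0},{"x":0.121,"y":0.095,"z":0.138,"wx":20.1,"wy":0,"wz":0,"hand":0}]}}

```text
time_s: 30.5
ee_pos: [0.5102, -0.2292, 0.1714]
eef_rot: [0.756, -0.655, 0.001, -0.001]
contact_force: [0.4, -0.4, 0.1]
gripper_width: -0.0004
```

```bash
python3 snap.py w18; python3 - <<'E'
from plan2 import *
s=sense();print(s['gripper_width'],s['contact_force'],((s['ee_pos']-JO)@J_).round(4))
T=tl(8.1,0,0)
for c in([-.150,-.12,.125],[-.156,-.12,.095],[-.160,-.12,.072]):delta(JO+J_@np.array(c),T)
E
```

```text
30.5 [ 0.51019547 -0.22919732  0.17140538] [ 0.44147406  0.36443838 -0.13283319  1.82164235  0.05499219  0.95687486
 -1.141652  ] 0.007190665616044597
0.0001253061510908823 [ 0.64991351 -0.37112241  0.16841807] [-0.1485 -0.1193  0.1713]
shift [0.0008 0.0016 0.0463] turn [-0.16  0.06  0.1 ]
shift [0.0008 0.0077 0.0763] turn [-0.16  0.06  0.1 ]
shift [0.0008 0.0117 0.0993] turn [-0.16  0.06  0.1 ]
```

View pics/w18.png

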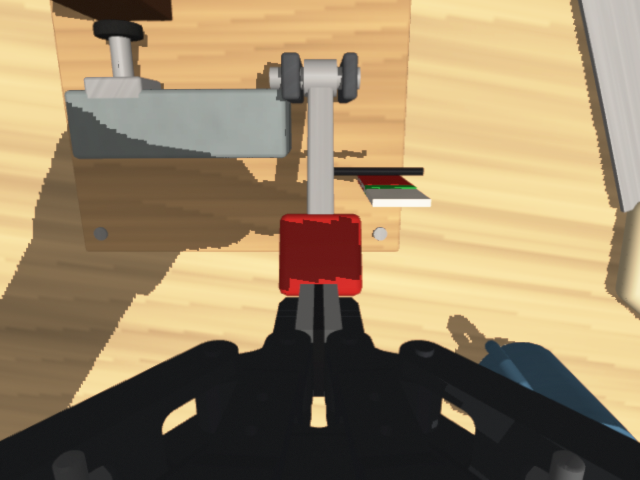

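The shut fingertips (320,290) line up with the paddle (320,255). I'll press in two stages.

Request:
{"name": "drive_tool", "arguments": {"series": [{"x":0.001,"y":0.001,"z":0.03,"wx":0,"wy":0,"wz":0,"hand":0},{"x":0.001,"y":0.002,"z":0.046,"wx":0,"wy":0,"wz":0,"hand":0},{"x":0.001,"y":0.003,"z":0.055,"wx":0,"wy":0,"wz":0,"hand":0},{"x":0.001,"y":0.005,"z":0.063,"wx":0,"wy":0,"wz":0,"hand":0},{"x":0.001,"y":0.007,"z":0.071,"wx":0,"wy":0,"wz":0,"hand":0},{"x":0.001,"y":0.008,"z":0.077,"wx":0,"wy":0,"wz":0,"hand":0},{"x":0.001,"y":0.008,"z":0.077,"wx":0,"wy":0,"wz":0,"hand":0},{"x":0.001,"y":0.008,"z":0.077,"wx":0,"wy":0,"wz":0,"hand":0}]}}

```text
time_s: 31.35
ee_pos: [0.5015, -0.2323, 0.0944]
eef_rot: [0.755, -0.655, 0.0, -0.001]
contact_force: [-2.2, -1.0, 3.9]
gripper_width: -0.0001
```

```bash
python3 - <<'E'
from plan2 import *
s=sense();print(s['contact_force'],((s['ee_pos']-JO)@J_).round(4))
delta(JO+J_@np.array([-.160,-.12,.072]),tl(8.1,0,0))
E
```

```text
[-2.20094326 -1.03351082  3.87108857] [-0.1573 -0.121   0.0944]
shift [-0.0009  0.0028  0.0224] turn [-0.14  0.05 -0.  ]
```

Request:
{"name": "drive_tool", "arguments": {"series": [{"x":-0.001,"y":0.001,"z":0.005,"wx":0,"wy":0,"wz":0,"hand":0},{"x":-0.001,"y":0.002,"z":0.01,"wx":0,"wy":0,"wz":0,"hand":0},{"x":-0.001,"y":0.002,"z":0.015,"wx":0,"wy":0,"wz":0,"hand":0},{"x":-0.001,"y":0.003,"z":0.019,"wx":0,"wy":0,"wz":0,"hand":0},{"x":-0.001,"y":0.003,"z":0.022,"wx":0,"wy":0,"wz":0,"hand":0},{"x":-0.001,"y":0.003,"z":0.022,"wx":0,"wy":0,"wz":0,"hand":0},{"x":-0.001,"y":0.003,"z":0.022,"wx":0,"wy":0,"wz":0,"hand":0},{"x":-0.001,"y":0.003,"z":0.022,"wx":0,"wy":0,"wz":0,"hand":0}]}}

```text
time_s: 32.15
ee_pos: [0.4986, -0.2324, 0.0725]
eef_rot: [0.755, -0.656, 0.001, -0.001]
contact_force: [-2.2, -2.9, 8.3]
gripper_width: 0.0004
```

```bash
python3 snap.py w19; python3 - <<'E'
from plan2 import *
s=sense();print(s['contact_force'],((s['ee_pos']-JO)@J_).round(4))
p,d=grab_frame('side');cv2.imwrite('pics/s19.png',cv2.resize(p[150:270,250:370],None,fx=5,fy=5,interpolation=cv2.INTER_CUBIC))
E
```

```text
32.15 [ 0.49857318 -0.2324097   0.07252528] [ 0.44358192  0.47863997 -0.12219675  1.92586864  0.08151252  0.73923106
 -1.15502597] 0.002454478782622043
[-2.65079004 -2.46774164  8.46841072] [-0.1602 -0.1207  0.0726]
```

View pics/s19.png

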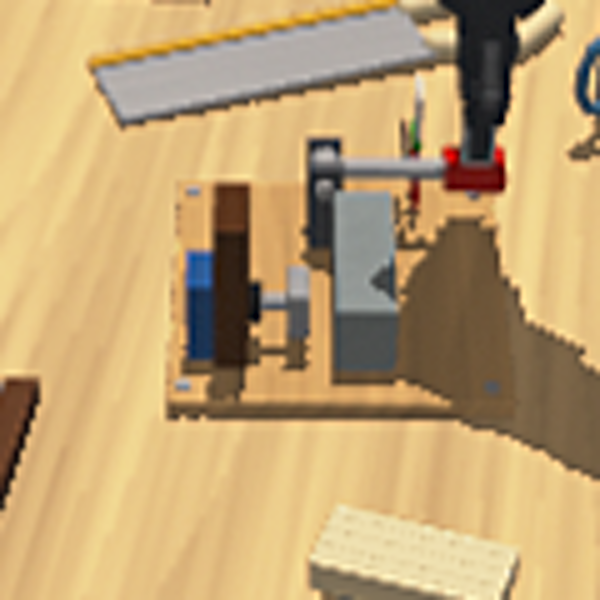

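View pics/w19.png

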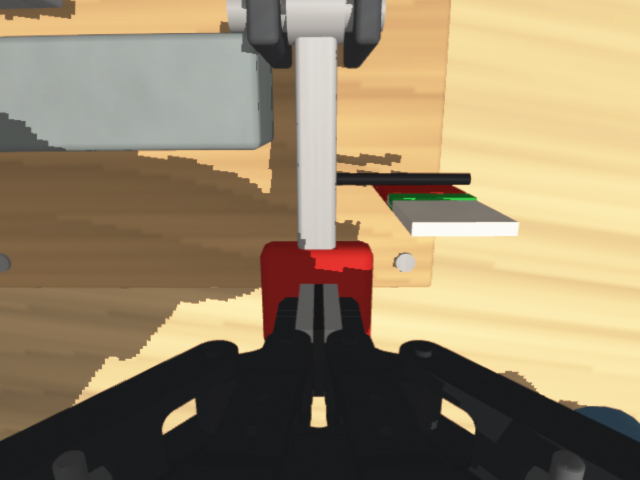

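The side view shows the lever level with the pointer at the green band's height (410,140). The pad (253,300) is on the block, and the block (232,280) stands upright against the fence. Tip height is 72.5 mm, or about 0.455 rad, and the push is about 8.5 N. Handing in.

```bash
python3 - <<'E'
from station import *
s=sense();print(s['time_s'],s['contact_force'],s['ee_pos']);print(close_job())
E
```

```text
32.25 [-2.40206879 -2.28459541  8.61380795] [ 0.49857905 -0.23241487  0.07258562]
the job is handed in; nothing more can be done
None
```

I stood the dark block upright in the jig's gap and let go. I then pressed the lever with the shut fingers and handed the job in at 32.25 s, still holding it. No verdict was reported.

**What went wrong on the way:**
- My first grasp could not be brought upright within the joint limits. In that attempt the wrist reached q6 = 0.127 rad, just under the listed 0.13 limit.
- I put the block back on its bearer, re-gripped it at a 47° tilt and slid it into the gap from the side.
- I briefly ran several scripts at once during a search. Three lost the robot connection, but nothing moved.

**Last checks:**
- **Block:** it stood free between the pad and the fence after release, with the lever still up. In the last side picture it is upright and against the fence, with the pad on it.
- **Lever:** the fingertips are on the paddle at 72.6 mm, which works out to about 0.455 rad. The upward force on the tool is about 8.6 N, close to the 9 N expected.
- **Pointer:** its place in the green band was judged from the side picture and the tip height, not measured separately.
- **Bystanders:** in the pictures I took none looked displaced, but I did not measure their final positions.
- **Measurement spread:** the dark block's start position differed by up to about 10 mm between cameras. I relied on the wrist camera, whose own readings of the block agreed within about 2 mm and of the jig within about 3 mm.

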